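Fit the pinch-arm springs of a scanner and close its hood

ROBOT

A 7-joint arm with a two-finger parallel gripper is mounted at the origin on a cart in front of the work surface, level with it; the furniture and walls round the work are solid. World frame = base frame: x ahead of the robot, y to its left, z up, the work surface at z = 0. Lengths are in mm, angles in rad, forces in N, time in s.
With the tool pointing down it reaches from about 375 to 925 mm from the base axis. Payload 3.1 kg.
Tool frame: the origin (TCP) lies between the finger pads; the fingertips stand 11 mm ahead of it and the grasp point (between the pads) lies 8 mm behind it; z points along the fingers, y is the line along which they close (so a half turn about z gives the same grasp; the last joint's range is limited). The gripper opens to 85 mm and grips with 20 to 120 N. Pads are 22 mm wide; open, the fingers measure 114 mm over their backs; the gripper's body (76 mm by 85 mm) begins 54 mm behind the grasp point. The pads swing forward as they close: fully open they stand 13 mm farther back than shut.
Start: joints at [-1.26, 0.383, 0.044, 1.598, -0.018, 1.161, -0.05], TCP at [258.359, 596.451, 242.269] pointing down, gripper open.
Joint ranges: [-2.61, 2.61], [-0.41, 2.15], [-1.48, 1.57], [0, 2.5], [-1.57, 4.71], [0.05, 1.97], [-2.85, 2.85]. Speed limits (rad/s): [2.79, 2.79, 3.14, 3.14, 3.14, 3.14, 3.14].

INTERFACE

Orientations are given as a unit quaternion [w, x, y, z].
In Python, from rig import ctrl gives the robot as it stands.
- The arm moves only by the tool apply_moves, never from a script. Its arguments are lists of equal length, an entry for each row: "translation": the shift along the tool's x, y, z in m, a list of three; "rot": the turn, a rotation vector about the tool's x, y, z in degrees, a list of three. A call has 1 to 20 rows; each row is the pose to reach, as a shift and turn from the pose commanded when the call began, along the tool's axes at that moment; what a row does not reach only later rows make up. A row lasts 1/8 s, in which the tool goes at most 62.5 mm and 10.7 degrees, less where a joint would pass 70% of its speed; a pose out of reach is approached as far as the arm can. A call with a gripper value outside its range is refused whole. "grip" is the finger opening in m, from 0 to 0.0854, set as the call begins (left out, the last holds). The fingers move at their own pace and stop on an object; the grip force is fixed at half the most. Time passes only in rows, so rows that repeat a pose let the fingers close. It gives the time, the measured TCP pose, the force, the opening and the grip force at its end, in the units of the state.
- ctrl.observe(): the state, without advancing time (a new reading comes with each control period).
- ctrl.read_camera(name): name is "side" or "top"; returns (picture, depth): 480x640x3 uint8, blue, green, red; 480x640 float32, mm along the optical axis (not along the pixel's ray), 0 where there is no reading.
- ctrl.camera_params(name): a dict with "K" (3x3 intrinsics, pixels), "dist" ([k1, k2, p1, p2, k3] as OpenCV has them; the pictures are not rectified), "camera_from_world" (4x4, takes a point from world to camera coordinates). Camera axes: x right, y up, looking along -z (the intrinsics and any distortion apply to the point x, -y, -z); pixel columns grow to the right and rows downward; lengths in mm; the calibration is good to about 2 mm. A picture is of the moment at which its call begins. camera_params takes no time and is no camera call.
- ctrl.finish_job(): hands the job in; it is judged then, once.
The state is a dict: "t": time; "joints": joint angles; "qvel": joint speeds; "tau": joint torques, N m; "position": TCP position; "tool_rot": TCP orientation; "contact_force": force on the tool from outside, world axes, zero at the start; "ft_torque": the same for the moment, N m; "gripper_width": opening from 0.0 (shut) to 1.0 (fully open); "grip_force": force on a finger pad.
Only numpy, scipy, OpenCV 4.12 (cv2) and the standard library are available. Lean on these libraries where they do the work, as an engineer would, in place of code of your own. Each camera call takes 0.05 s, during which the arm holds its last target. There are 200 camera calls.

TASK

Finish the repair of the scanner transport on the bench: fit every tension spring that is lying out, one to an arm, with its hook down in an anchor hole of the rail and its ring stretched back over the brass post of the arm straight behind that hole, below the post's head, so that the spring pulls the arm home; an arm left over may stay without a spring. Then close the hood fully and, once it is down, turn both turnbuttons over its side lips. Leave the other things on the bench where they are.

Things in the scene. Friction and masses are not known exactly. Their poses are not given: they have to be found in the camera images.
- unit: scanner transport fixed to the bench: grey chassis 194 (x) x 344 (y) x 10 mm high. Origin on the bench near its middle; +x to the hood hinge at the back, +y left. Aluminium deck, top at z 16 mm: x -85 to 29, y +-116 mm. Anchor rail on the deck, a bent strip with 3 holes: x -75 to -52, top z 27 mm. Behind and lower (z 15): 3 arms with brass posts; rubber rollers to z 38 mm
- hole1 (a point): anchor hole 1 (right, y -96 mm in the unit), 10 mm across, through the 3.5 mm strip, hollow below down to the deck (z 16); this point: its centre at the rail's top
- post1 (a point): brass post of arm 1, for hole 1; this point: top of its head (7 mm across, z 25 to 26.8 mm); neck 5 mm across below it, shoulder (13.6 mm across) top at z 19.5. The arm swings easily (0.4 N) about an upright pivot at unit x 56 mm, 30 mm left of the hole, and stays put until pulled. Home (roller on roller): 100 mm straight behind its hole; swung away: up to 10 mm farther back, 7 mm to the right
- hole2 (a point): anchor hole 2 (middle, y -30 mm in the unit), 10 mm across, through the 3.5 mm strip, hollow below down to the deck (z 16); this point: its centre at the rail's top
- post2 (a point): brass post of arm 2, for hole 2; this point: top of its head (7 mm across, z 25 to 26.8 mm); neck 5 mm across below it, shoulder (13.6 mm across) top at z 19.5. The arm swings easily (0.4 N) about an upright pivot at unit x 56 mm, 30 mm left of the hole, and stays put until pulled. Home (roller on roller): 100 mm straight behind its hole; swung away: up to 10 mm farther back, 7 mm to the right
- hole3 (a point): anchor hole 3 (left, y +36 mm in the unit), 10 mm across, through the 3.5 mm strip, hollow below down to the deck (z 16); this point: its centre at the rail's top
- post3 (a point): brass post of arm 3, for hole 3; this point: top of its head (7 mm across, z 25 to 26.8 mm); neck 5 mm across below it, shoulder (13.6 mm across) top at z 19.5. The arm swings easily (0.4 N) about an upright pivot at unit x 56 mm, 30 mm left of the hole, and stays put until pulled. Home (roller on roller): 100 mm straight behind its hole; swung away: up to 10 mm farther back, 7 mm to the right
- spring_a: steel tension spring, 106 mm long (all alike; one may be absent). At each end a block 14 x 14 x 12 mm high to grip. Origin: underside centre of the hook-end block; +x along the spring to the ring end. From this block a 3 mm wire hook reaches out to x -25 mm at z 13 to 16 mm, then down, leaning 2 mm back. Coil 12.6 mm across, 26 mm long; the ring-end block tips up or down 0.3 rad (0.02 N m/rad)
- spring_a_hook (a point): lower tip of the spring's hook pin (3 mm thick, 13 mm free length), which goes into an anchor hole: 23 mm from the origin, 0.5 mm above the block's underside; with the block on the deck it is 10.5 mm below the rail's top. Axes as the spring's
- spring_a_ring (a point): centre of the flat wire ring that goes over a post: 11.5 mm clear inside, 19 mm outside, 3 mm thick; 6 mm above the blocks' underside, 83 mm from the hook pin at rest. Middle of the ring-end block: 20 mm from here towards the hook. Pull 1.3 N + 130 N per m of stretch, at most 50 mm; about 10 mm stretched when fitted and the arm is home
- spring_b: steel tension spring, 106 mm long (all alike; one may be absent). At each end a block 14 x 14 x 12 mm high to grip. Origin: underside centre of the hook-end block; +x along the spring to the ring end. From this block a 3 mm wire hook reaches out to x -25 mm at z 13 to 16 mm, then down, leaning 2 mm back. Coil 12.6 mm across, 26 mm long; the ring-end block tips up or down 0.3 rad (0.02 N m/rad)
- spring_b_hook (a point): lower tip of the spring's hook pin (3 mm thick, 13 mm free length), which goes into an anchor hole: 23 mm from the origin, 0.5 mm above the block's underside; with the block on the deck it is 10.5 mm below the rail's top. Axes as the spring's
- spring_b_ring (a point): centre of the flat wire ring that goes over a post: 11.5 mm clear inside, 19 mm outside, 3 mm thick; 6 mm above the blocks' underside, 83 mm from the hook pin at rest. Middle of the ring-end block: 20 mm from here towards the hook. Pull 1.3 N + 130 N per m of stretch, at most 50 mm; about 10 mm stretched when fitted and the arm is home
- spring_c: steel tension spring, 106 mm long (all alike; one may be absent). At each end a block 14 x 14 x 12 mm high to grip. Origin: underside centre of the hook-end block; +x along the spring to the ring end. From this block a 3 mm wire hook reaches out to x -25 mm at z 13 to 16 mm, then down, leaning 2 mm back. Coil 12.6 mm across, 26 mm long; the ring-end block tips up or down 0.3 rad (0.02 N m/rad)
- spring_c_hook (a point): lower tip of the spring's hook pin (3 mm thick, 13 mm free length), which goes into an anchor hole: 23 mm from the origin, 0.5 mm above the block's underside; with the block on the deck it is 10.5 mm below the rail's top. Axes as the spring's
- spring_c_ring (a point): centre of the flat wire ring that goes over a post: 11.5 mm clear inside, 19 mm outside, 3 mm thick; 6 mm above the blocks' underside, 83 mm from the hook pin at rest. Middle of the ring-end block: 20 mm from here towards the hook. Pull 1.3 N + 130 N per m of stretch, at most 50 mm; about 10 mm stretched when fitted and the arm is home
- hood (a joint): hood, grey frame with clear window, 184 deep x 250 mm wide, top 4 mm thick, 28 mm skirts, rad: 0 = closed (top at z 44 mm), 2.0 = leaning back at its stop. Hinge line along the unit's y at unit x 95.5, z 40 mm. A stiff hinge holds it at any angle; 2 to 4 N at the front edge move it
- latch_right (a joint): right turnbutton, flat steel bar on an upright pivot at unit x -68, y -152 mm, rad: 0 = locked, tongue over the closed hood's side lip, knob straight out to the unit's -y; 1.57 = open, knob to -x of the pivot. Knob: black upright cylinder 12 mm across, z 18.5 to 36.5 mm, 24 mm from the pivot. Stays where left; 1.3 N at the knob turns it
- latch_left (a joint): left turnbutton, flat steel bar on an upright pivot at unit x -68, y +152 mm, rad: 0 = locked, tongue over the closed hood's side lip, knob straight out to the unit's +y; 1.57 = open, knob to -x of the pivot. Knob: black upright cylinder 12 mm across, z 18.5 to 36.5 mm, 24 mm from the pivot. Stays where left; 1.3 N at the knob turns it
- screw_dish: bystander, to be left alone: steel dish with screws, 66 mm across, 15 mm high; origin under its middle
- side_cutters: bystander, to be left alone: red side cutters, 128 mm long; origin under its middle
- drive_wheel: bystander, to be left alone: black rubber-tyred wheel lying flat, 68 mm across, 26 mm high; origin under its middle
- fuse_box: bystander, to be left alone: small cardboard fuse box, 62 x 40 x 30 mm; origin under its middle
- marker_pen: bystander, to be left alone: grey and black marker pen, 132 mm long; origin under its middle

How it is judged:
By the outcome, as a careful person would: the job done as asked, in the order asked, and still so for the second after the job is handed in, with the robot touching nothing.
Of spring_a, spring_b, spring_c only 2 to 3 are there at a start; the rules pass over those that are not, and their reading is None.
At some moment in a run one of spring_a, spring_b, spring_c may be knocked a few centimetres aside while the robot is not near it.
Once in a run the grip may slacken for a moment while it holds something.
It also fails if it takes over 210 s, if anything falls off the work surface, if the arm or the gripper's body presses on something with over 40 N, if the wrist force passes 120 N, or if a joint passes its speed limit or range.

## Working session

There is one attempt and no reset: what is moved stays moved. The work goes in short steps, Python scripts to look and compute and a tool call to move; the robot and the scene stay as the last step left them, time stands still between calls to the robot, and variables do not carry over. Pictures are saved under pics/ and viewed, at most 14 in all, crops included, and the job is handed in when it is done.

Besides the shell and the picture viewer there is one more tool, called after "Emit:" by a JSON object that holds its "op" and its "data". apply_moves: Moves the arm, as the interface text tells. Its arguments: {"type":"object","properties":{"translation":{"type":"array"},"rot":{"type":"array"},"grip":{"type":"number"}},"required":["translation","rot"]}

```bash
ls; mkdir -p pics
cat > h.py <<'E'
import numpy as np, cv2, json
from rig import ctrl
from scipy.spatial.transform import Rotation as R
def P(name):
    p=ctrl.camera_params(name); return np.array(p["K"],float),np.array(p["dist"],float),np.array(p["camera_from_world"],float)
def ray(name,uv):
    K,d,T=P(name)
    n=cv2.undistortPoints(np.array(uv,float).reshape(-1,1,2),K,d).reshape(-1,2)
    dc=np.c_[n[:,0],-n[:,1],-np.ones(len(n))]
    Rm=T[:3,:3]; o=-Rm.T@T[:3,3]
    return o,dc@Rm
def onz(name,uv,z):
    o,d=ray(name,uv); return o+d*((z-o[2])/d[:,2])[:,None]
def proj(name,pts):
    K,d,T=P(name); pts=np.array(pts,float).reshape(-1,3)
    c=pts@T[:3,:3].T+T[:3,3]; c=c*[1,-1,-1]
    return cv2.projectPoints(c,np.zeros(3),np.zeros(3),K,d)[0].reshape(-1,2)
def st():
    s=ctrl.observe(); w,x,y,z=s["tool_rot"]
    return s,np.array(s["position"]),R.from_quat([x,y,z,w])
E
python3 - <<'E'
from h import *
s,p,r=st(); print(s["t"],p,r.as_matrix().round(3).tolist())
for n in("top","side"):
    im,d=ctrl.read_camera(n); cv2.imwrite(f"pics/{n}0.png",im); np.save(f"{n}0.npy",d)
    K,di,T=P(n); print(n,K.round(1).tolist(),di,(-T[:3,:3].T@T[:3,3]).round(0),T[:3,:3].round(2).tolist())
E
```

```text
pics
0.0 [258.00653644 595.58207222 240.8795626 ] [[-0.918, 0.397, -0.001], [0.397, 0.918, -0.002], [-0.0, -0.003, -1.0]]
top [[445.3, 0.0, 320.7], [0.0, 445.3, 235.3], [0.0, 0.0, 1.0]] [0.01291773 0.         0.         0.         0.        ] [ 430.   56. 1172.] [[0.03, -1.0, 0.01], [1.0, 0.03, 0.09], [-0.09, 0.01, 1.0]]
side [[471.9, 0.0, 317.4], [0.0, 471.9, 236.8], [0.0, 0.0, 1.0]] [0.04280569 0.         0.         0.         0.        ] [  70. -809.  473.] [[0.88, -0.48, -0.02], [0.2, 0.34, 0.92], [-0.44, -0.81, 0.39]]
```

View pics/top0.png

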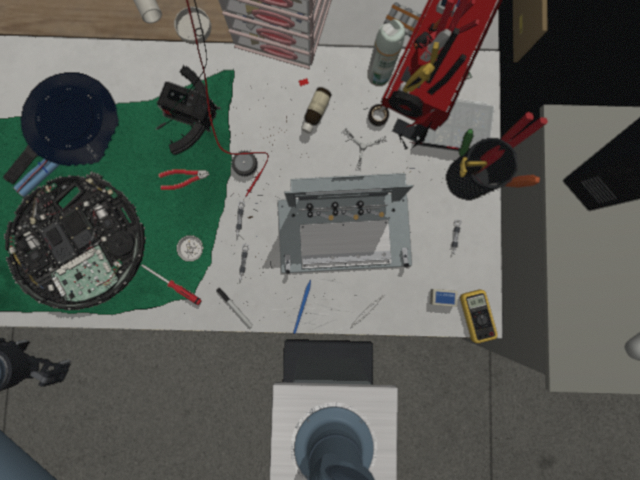

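View pics/side0.png

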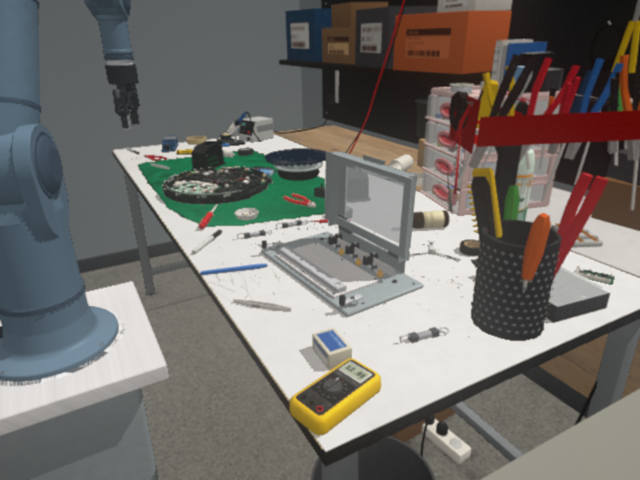

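Run:
```python
import cv2,numpy as np
t=cv2.imread("pics/top0.png"); s=cv2.imread("pics/side0.png")
cv2.imwrite("pics/c_unit.png",cv2.resize(t[165:285,265:425],None,fx=5,fy=5,interpolation=cv2.INTER_CUBIC))
a=cv2.resize(t[190:290,220:270],None,fx=6,fy=6,interpolation=cv2.INTER_CUBIC)
b=cv2.resize(t[205:265,430:480],None,fx=6,fy=6,interpolation=cv2.INTER_CUBIC)
o=np.zeros((600,600,3),np.uint8);o[:,:300]=a;o[:360,300:]=b
cv2.imwrite("pics/c_spr.png",o)
cv2.imwrite("pics/c_side.png",cv2.resize(s[200:320,250:410],None,fx=5,fy=5,interpolation=cv2.INTER_CUBIC))
```

```text
(no output)
```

View pics/c_unit.png

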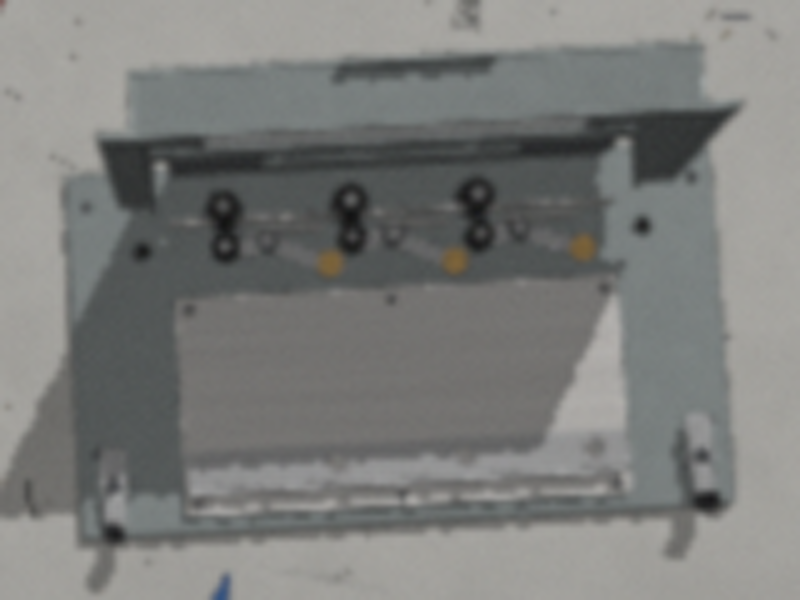

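View pics/c_spr.png

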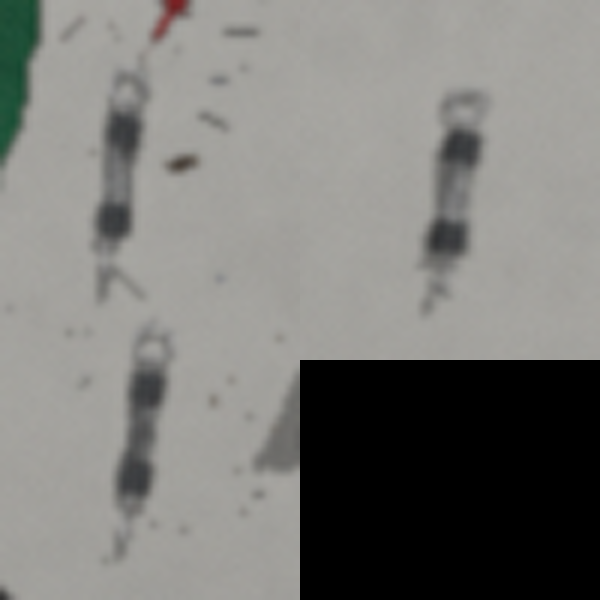

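View pics/c_side.png

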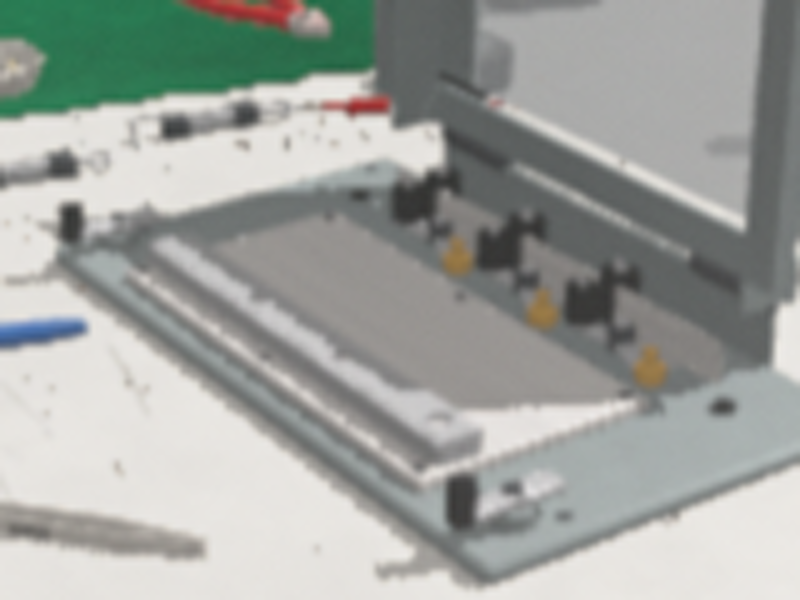

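```bash
cat > m.py <<'E'
from h import *
def full(c,o=(265,165),f=5): return (np.array(c,float)+.5)/f-.5+np.array(o)
t=cv2.imread("pics/top0.png"); s=cv2.imread("pics/side0.png")
def blobs(im,mask,box,amin):
    x0,y0,x1,y1=box; m=np.zeros_like(mask); m[y0:y1,x0:x1]=mask[y0:y1,x0:x1]
    n,l,stt,c=cv2.connectedComponentsWithStats(m)
    return [(c[i].round(2),stt[i,4]) for i in range(1,n) if stt[i,4]>=amin]
def brass(im):
    h=cv2.cvtColor(im,cv2.COLOR_BGR2HSV); return cv2.inRange(h,(8,90,60),(28,255,255))
def dark(im,th): return (im.max(2)<th).astype(np.uint8)*255
def tri(ut,us):
    (o1,d1),(o2,d2)=ray("top",ut),ray("side",us); d1=d1[0]/np.linalg.norm(d1[0]); d2=d2[0]/np.linalg.norm(d2[0])
    A=np.c_[d1,-d2]; k=np.linalg.lstsq(A,o2-o1,rcond=None)[0]; a=o1+k[0]*d1;b=o2+k[1]*d2
    return (a+b)/2,np.linalg.norm(a-b)
E
python3 - <<'E'
from m import *
print("brass top",bt:=blobs(t,brass(t),(320,200,395,230),4))
print("brass side",bs:=blobs(s,brass(s),(330,240,400,285),4))
for c,a in bt: print(onz("top",c,25).round(1))
bt.sort(key=lambda q:q[0][0]); bs.sort(key=lambda q:q[0][0])
for a,b in zip(bt,bs): print("tri",tri(a[0],b[0]))
for th in(60,75,90):
  print(th,"knobs top",[(c,a,onz("top",c,36)[0].round(1)) for c,a in blobs(t,dark(t,th),(280,255,300,280),3)+blobs(t,dark(t,th),(395,255,415,275),3)])
print("spr dark",[(c,a,onz("top",c,12)[0].round(1)) for c,a in blobs(t,dark(t,85),(230,200,258,285),6)+blobs(t,dark(t,85),(445,215,470,255),6)])
for n,c,z in [("FL",(78,545),10),("FR",(735,505),10),("BR",(708,165),10),("BL",(66,175),10),("dFL",(185,516),16),("dFR",(632,491),16),("dBL",(172,297),16),("h1",(596,446),27),("h2",(466,452),27),("h3",(337,462),27)]: print(n,onz("top",full(c),z)[0].round(1))
E
```

```text
brass top [(array([381.28, 214.11]), np.int32(18)), (array([330.44, 217.25]), np.int32(16)), (array([355.6, 216.6]), np.int32(15))]
brass side [(array([341.04, 251.58]), np.int32(24)), (array([358.04, 261.77]), np.int32(26)), (array([379.5 , 273.53]), np.int32(30))]
[[ 594.5 -108.7   25. ]]
[[582.7  23.3  25. ]]
[[586.2 -42.   25. ]]
tri (array([582.89518502,  23.56078641,  16.78530146]), np.float64(2.003826196400138))
tri (array([586.08686046, -42.04054376,  17.95816262]), np.float64(2.3154891556675423))
tri (array([ 594.58435761, -109.21136471,   17.31493253]), np.float64(2.2574678350924184))
60 knobs top [(array([287.25, 271.38]), np.int32(8), array([439.7, 130.1,  36. ])), (array([405.83, 264.92]), np.int32(12), array([ 463.9, -171.5,   36. ]))]
75 knobs top [(array([287.38, 271.38]), np.int32(13), array([439.7, 129.8,  36. ])), (array([405.72, 264.83]), np.int32(18), array([ 464.1, -171.2,   36. ]))]
90 knobs top [(array([282.23, 258.61]), np.int32(31), array([471.8, 143.9,  36. ])), (array([294.73, 258.53]), np.int32(59), array([472.8, 112.1,  36. ])), (array([287., 261.]), np.
[... 243 characters left out ...]
8.3,   36. ]))]
spr dark [(array([240.22, 211.81]), np.int32(27), array([592.4, 259.9,  12. ])), (array([238.5, 226. ]), np.int32(20), array([554.9, 262.9,  12. ])), (array([244.  , 254.65]), np.int32(26), array([480.4, 245.4,  12. ])), (array([242.08, 268.77]), np.int32(26), array([443.6, 248.9,  12. ])), (array([456.22, 229.17]), np.int32(23), array([ 561.7, -307.8,   12. ])), (array([454.  , 244.17]), np.int32(23), array([ 522.1, -301.9,   12. ]))]
FL [433.7 149.9  10. ]
FR [ 463.3 -191.8   10. ]
BR [ 642.4 -176.2   10. ]
BL [627.9 162.8  10. ]
dFL [450.   94.6  16. ]
dFR [ 469.  -136.9   16. ]
dBL [563.9 104.8  16. ]
h1 [ 491.3 -116.3   27. ]
h2 [486.4 -49.3  27. ]
h3 [479.5  16.9  27. ]
```

Run:
```python
from m import *
from scipy.optimize import least_squares
D=[("FL",(-97,172),(433.7,149.9)),("FR",(-97,-172),(463.3,-191.8)),("BR",(97,-172),(642.4,-176.2)),("BL",(97,172),(627.9,162.8)),("dFL",(-85,116),(450,94.6)),("dFR",(-85,-116),(469,-136.9)),("dBL",(29,116),(563.9,104.8)),("h1",(-63.5,-96),(491.3,-116.3)),("h2",(-63.5,-30),(486.4,-49.3)),("h3",(-63.5,36),(479.5,16.9)),("kL",(-92,152),(439.7,129.9)),("kR",(-92,-152),(464,-171.3))]
u=np.array([d[1] for d in D],float);w=np.array([d[2] for d in D],float)
def T(p,u): c,s=np.cos(p[2]),np.sin(p[2]); return u@np.array([[c,s],[-s,c]])+p[:2]
r=least_squares(lambda p:(T(p,u)-w).ravel(),[535,-20,.08],loss="soft_l1",f_scale=1.5)
p=r.x;print(p)
c,s_=np.cos(p[2]),np.sin(p[2])
for d,e in zip(D,(w-T(p,u))@np.array([[c,-s_],[s_,c]])): print(d[0],e.round(1))
for q in [(594.5,-108.7),(586.2,-42),(582.7,23.3)]:
    print("post unit",(np.array(q)-p[:2])@np.array([[c,-s_],[s_,c]]))
print(proj("side",[list(T(p,np.array([[-63.5,y]]))[0])+[27] for y in(-96,-30,36)]).round(1))
print(proj("top",[list(T(p,np.array([[-63.5,y]]))[0])+[27] for y in(-96,-30,36)]).round(1))
# springs side
b=blobs(s,dark(s,85),(230,210,320,245),6)+blobs(s,dark(s,95),(390,320,450,350),6)
print(b)
for q in [(592.4,259.9,6),(554.9,262.9,6),(480.4,245.4,6),(443.6,248.9,6),(561.7,-307.8,6),(522.1,-301.9,6)]: print(proj("side",[q]).round(1))
```

```text
[ 5.44709683e+02 -1.38283222e+01  8.15882850e-02]
FL [-0.3  0.2]
FR [1.4 1.3]
BR [-12.9   2.2]
BL [ 0.3 -2.7]
dFL [-0.6 -0.2]
dFR [-0.5 -0.5]
dBL [-0.2  0.7]
h1 [ 1.9 -1.8]
h2 [ 2.5 -0.6]
h3 [ 1.  -0.1]
kL [-0.9 -0.2]
kR [-1.3  1.6]
post unit [ 41.89285804 -98.61389047]
post unit [ 39.05637092 -31.45933485]
post unit [40.88981978 33.90868842]
[[337.7 283. ]
 [318.9 270.3]
 [302.  258.9]]
[[383.2 254.6]
 [357.6 256. ]
 [332.  257.4]]
[(array([298.86, 222.71]), np.int32(7)), (array([284.56, 225.33]), np.int32(9)), (array([261.8, 233.1]), np.int32(10)), (array([247.  , 235.62]), np.int32(8)), (array([264., 243.]), np.int32(9)), (array([435. , 333.5]), np.int32(20)), (array([413.06, 338.7 ]), np.int32(33))]
[[298.7 222.6]]
[[285.7 225. ]]
[[262.4 232.7]]
[[248.4 235.1]]
[[433.2 331. ]]
[[412.5 336. ]]
```

```bash
cat >> h.py <<'E'
def go(*targets):
    """targets (x,y,z,yaw of tool x in deg): prints shift/rot in present tool axes"""
    s,p,r=st(); print("t",round(s["t"],2),"at",p.round(1),"yaw",round(np.degrees(np.arctan2(*r.as_matrix()[[1,0],0])),1),"w",round(s["gripper_width"],3),"gf",round(float(np.max(s["grip_force"])),1),"F",np.round(s["contact_force"],1))
    for x,y,z,a in targets:
        a=np.radians(a); c,q=np.cos(a),np.sin(a)
        G=R.from_matrix([[c,q,0],[q,-c,0],[0,0,-1]])
        print((r.inv().apply(np.array([x,y,z])-p)/1000).round(4).tolist(),np.degrees((r.inv()*G).as_rotvec()).round(1).tolist())
E
python3 -c "
from h import *
go((447,248.5,100,174.6),(447,248.5,40,174.6),(447,248.5,14,174.6))"
```

```text
t 0.1 at [258.1 595.7 241. ] yaw 156.6 w 1.0 gf 0.0 F [-0.  -0.2 -0.5]
[-0.3113, -0.2431, 0.1416] [-0.1, -0.0, -18.0]
[-0.3113, -0.243, 0.2016] [-0.1, -0.0, -18.0]
[-0.3113, -0.2429, 0.2276] [-0.1, -0.0, -18.0]
```

Emit:
{"op": "apply_moves", "data": {"translation": [[-0.15, -0.12, 0.05], [-0.311, -0.243, 0.15], [-0.311, -0.243, 0.18], [-0.311, -0.243, 0.18], [-0.311, -0.243, 0.18], [-0.311, -0.243, 0.18], [-0.311, -0.243, 0.18], [-0.311, -0.243, 0.18], [-0.311, -0.243, 0.18], [-0.311, -0.243, 0.18], [-0.311, -0.243, 0.18], [-0.311, -0.243, 0.18]], "rot": [[0, 0, -9], [0, 0, -18], [0, 0, -18], [0, 0, -18], [0, 0, -18], [0, 0, -18], [0, 0, -18], [0, 0, -18], [0, 0, -18], [0, 0, -18], [0, 0, -18], [0, 0, -18]], "grip": 0.04}}

```text
t: 1.6
position: [447.0, 251.0, 62.7]
tool_rot: [0.0, 0.046, 0.999, 0.0]
contact_force: [0.6, -1.3, -0.1]
gripper_width: 0.468
grip_force: 0.0
```

Run:
```python
from h import *
go((447,248.5,40,174.6),(447,248.5,13,174.6))
s,d=ctrl.read_camera("side"); cv2.imwrite("pics/side1.png",s)
cv2.imwrite("pics/c1.png",cv2.resize(s[150:270,180:340],None,fx=5,fy=5,interpolation=cv2.INTER_CUBIC))
```

```text
t 1.6 at [447.  251.   62.7] yaw 174.7 w 0.468 gf 0.0 F [ 0.6 -1.3 -0.1]
[-0.0003, -0.0025, 0.0227] [0.0, 0.0, 0.1]
[-0.0002, -0.0026, 0.0497] [0.0, 0.0, 0.1]
```

View pics/c1.png

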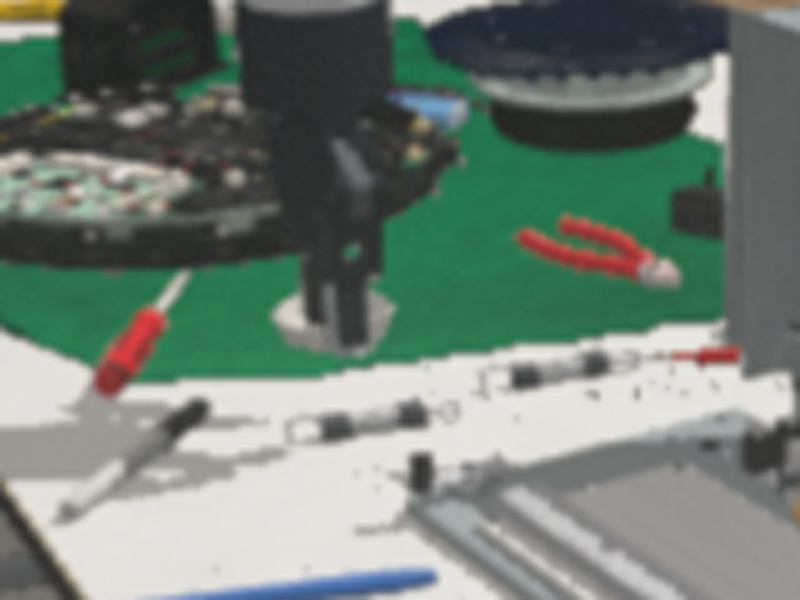

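Emit:
{"op": "apply_moves", "data": {"translation": [[0, -0.0025, 0.025], [0, -0.0025, 0.04], [0, -0.0025, 0.0495], [0, -0.0025, 0.0495], [0, -0.0025, 0.0495], [0, -0.0025, 0.0495], [0, -0.0025, 0.0495]], "rot": [[0, 0, 0], [0, 0, 0], [0, 0, 0], [0, 0, 0], [0, 0, 0], [0, 0, 0], [0, 0, 0]]}}

```text
t: 2.52
position: [447.3, 247.6, 13.2]
tool_rot: [0.0, 0.047, 0.999, 0.0]
contact_force: [-0.1, -0.6, -0.4]
gripper_width: 0.469
grip_force: 0.0
```

Emit:
{"op": "apply_moves", "data": {"translation": [[0, 0, 0], [0, 0, 0], [0, 0, 0], [0, 0, 0]], "rot": [[0, 0, 0], [0, 0, 0], [0, 0, 0], [0, 0, 0]], "grip": 0.0}}

```text
t: 3.02
position: [447.1, 247.5, 13.2]
tool_rot: [0.0, 0.047, 0.999, 0.0]
contact_force: [-1.6, -0.1, 5.6]
gripper_width: 0.14
grip_force: 58.8
```

Emit:
{"op": "apply_moves", "data": {"translation": [[0, 0, -0.03], [0, 0, -0.06], [0, 0, -0.09], [0, 0, -0.09], [0, 0, -0.09], [0, 0, -0.09]], "rot": [[0, 0, 0], [0, 0, 0], [0, 0, 0], [0, 0, 0], [0, 0, 0], [0, 0, 0]]}}

```text
t: 3.78
position: [445.7, 246.6, 101.2]
tool_rot: [-0.001, 0.047, 0.999, -0.001]
contact_force: [0.2, -0.6, -0.9]
gripper_width: 0.142
grip_force: 58.7
```

Run:
```python
from h import *
# unit: origin 544.7,-13.8 yaw .0816(4.7deg); 
U=np.array([544.7,-13.8]); a=.0816; ux=np.array([np.cos(a),np.sin(a)]); uy=np.array([-ux[1],ux[0]])
h=U-62.5*ux+36*uy; g=h+(23+3.4)*ux; print(h,g)
go((*g,100,184.7))
s,d=ctrl.read_camera("side"); cv2.imwrite("pics/side2.png",s)
cv2.imwrite("pics/c2.png",cv2.resize(s[150:270,180:340],None,fx=5,fy=5,interpolation=cv2.INTER_CUBIC))
```

```text
[479.47362351  16.9858703 ] [505.78577928  19.13772041]
t 3.77 at [445.7 246.6 101.2] yaw 174.6 w 0.142 gf 58.7 F [ 0.2 -0.6 -0.9]
[-0.0813, -0.2208, 0.0014] [-0.1, -0.2, -10.1]
```

View pics/c2.png

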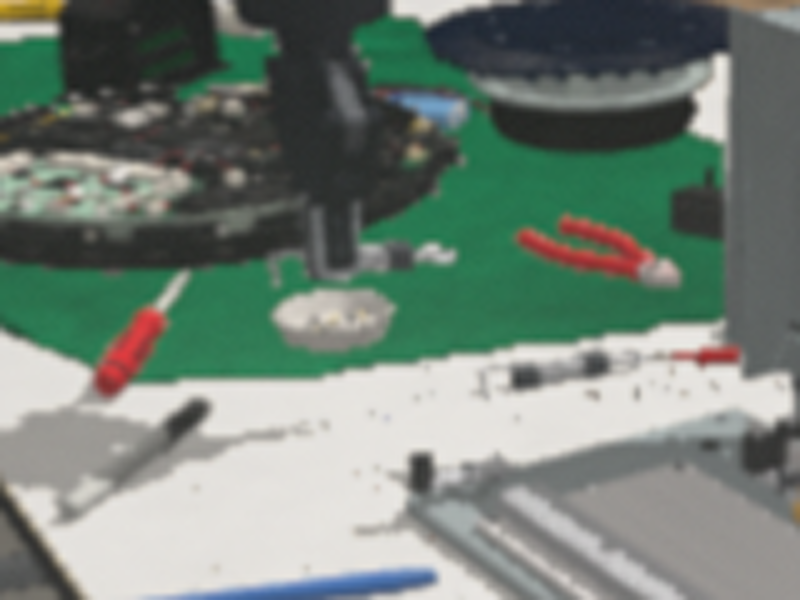

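Emit:
{"op": "apply_moves", "data": {"translation": [[-0.027, -0.06, 0], [-0.054, -0.12, 0], [-0.081, -0.18, 0], [-0.0813, -0.221, 0.01], [-0.0813, -0.221, 0.03], [-0.0813, -0.221, 0.046], [-0.0813, -0.221, 0.046], [-0.0813, -0.221, 0.046], [-0.0813, -0.221, 0.046], [-0.0813, -0.221, 0.046]], "rot": [[0, 0, -3], [0, 0, -6], [0, 0, -10], [0, 0, -10], [0, 0, -10], [0, 0, -10], [0, 0, -10], [0, 0, -10], [0, 0, -10], [0, 0, -10]]}}

```text
t: 5.08
position: [507.5, 20.1, 57.4]
tool_rot: [0.001, -0.04, 0.999, 0.0]
contact_force: [-0.7, 0.4, -0.2]
gripper_width: 0.138
grip_force: 58.8
```

Run:
```python
from h import *
go((505.8,19.1,44,184.7))
s,d=ctrl.read_camera("side"); t,d=ctrl.read_camera("top");cv2.imwrite("pics/side3.png",s);cv2.imwrite("pics/top3.png",t)
a=cv2.resize(s[220:290,270:350],None,fx=7.5,fy=7.5,interpolation=cv2.INTER_CUBIC)[:520,:600]
b=cv2.resize(t[220:280,310:350],None,fx=5,fy=5,interpolation=cv2.INTER_CUBIC)
o=np.zeros((520,800,3),np.uint8);o[:,:600]=a;o[:300,600:]=b
cv2.imwrite("pics/c3.png",o)
```

```text
t 5.08 at [507.5  20.1  57.4] yaw -175.4 w 0.138 gf 58.8 F [-0.7  0.4 -0.2]
[0.0018, -0.0009, 0.0134] [0.0, 0.1, -0.1]
```

View pics/c3.png

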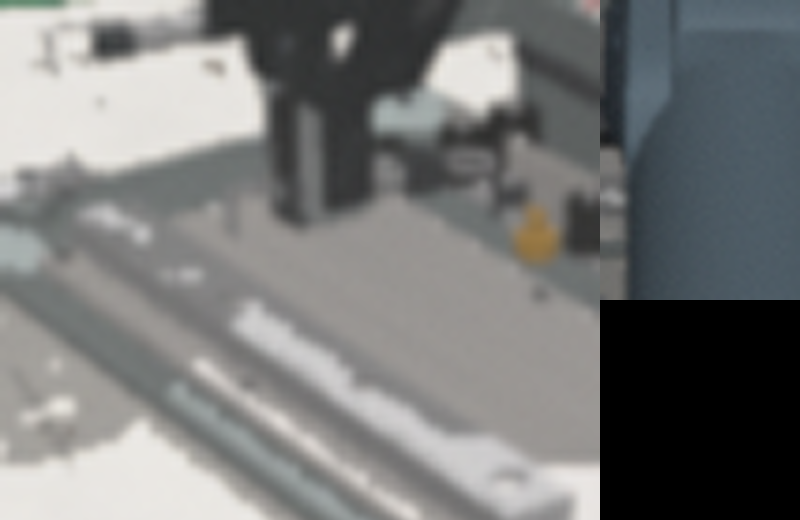

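Run:
```python
from h import *
U=np.array([544.7,-13.8]); a=.0816; ux=np.array([np.cos(a),np.sin(a)]); uy=np.array([-ux[1],ux[0]])
tcp=np.array([507.5,20.1]); tip=tcp-26.4*ux
for z in(44.7,57): print("pin",tip,z,(proj("side",[[*(tip),z]])*1-[[270,220]])*7.5)
for y in(-96,-30,36):
  for x in (-63.5,-61.5): print("hole",y,x,(proj("side",[[*(U+x*ux+y*uy),27]])-[[270,220]])*7.5)
s=cv2.imread("pics/side3.png"); g=cv2.cvtColor(s,cv2.COLOR_BGR2GRAY)
print(g[242:256,294:310])
print(g[278:289,330:346])
```

```text
pin [481.18784423  17.94814989] 44.7 [[244.50995309 232.43636705]]
pin [481.18784423  17.94814989] 57 [[243.25565447 193.42014866]]
hole -96 -63.5 [[507.32453017 472.36769264]]
hole -96 -61.5 [[513.56603723 470.21626355]]
hole -30 -63.5 [[366.43235323 377.11130214]]
hole -30 -61.5 [[372.49128164 375.17001148]]
hole 36 -63.5 [[239.59617509 291.39927785]]
hole 36 -61.5 [[245.47901501 289.63827038]]
[[113 114 113 114 114 113 115 114 114 114 112 107  84  64  59  76]
 [115 114 114 113 113 113 114 115 117 116 113 111  91  72  65  79]
 [113 115 114 113 113 115 117 119 122 123 118 115 102  85  72  79]
 [114 115 115 114 114 116 122 123 128 128 123 119 105  95  77  78]
 [115 114 114 120 125 122 123 126 139 140 138 129 101  88  73  78]
 [119 119 121 137 153 141 129 131 146 150 149 135  99  76  68  76]
 [133 139 141 148 157 147 132 133 147 151 151 141 111  80  68  74]
 [145 150 151 152 152 143 131 132 147 151 151 147 133 111  90  81]
 [144 149 151 151 151 144 131 132 146 151 150 150 147 139 129 114]
 [136 140 146 150 151 148 141 138 146 150 150 150 151 149 148 141]
 [131 134 139 144 149 150 150 
[... 276 characters left out ...]
 152 151 150 151 151 151 151]
 [203 202 201 202 204 201 194 180 168 157 152 151 151 151 151 149]
 [205 205 204 203 203 204 202 199 189 174 160 155 152 151 150 150]
 [203 205 205 203 205 203 200 199 198 190 178 169 165 167 167 166]
 [197 202 204 205 204 197 186 178 177 179 188 194 201 208 212 212]
 [185 195 203 203 198 185 173 168 163 161 181 202 211 219 225 229]
 [155 175 195 198 197 192 197 201 193 181 190 201 205 211 218 223]
 [125 145 168 187 191 198 205 210 206 199 200 202 200 202 203 205]
 [115 119 135 157 173 185 193 202 204 203 199 197 191 183 177 174]
 [117 115 116 128 142 158 178 192 197 193 185 178 167 156 153 154]
 [125 119 115 115 120 130 154 175 177 167 158 153 146 143 143 154]]
```

Run:
```python
from h import *
tcp=np.array([445.7,246.6]); a=np.radians(-5.4); d=np.array([np.cos(a),np.sin(a)])
b=101.2-13.2
for n,x,z in(("tip",-23,.5),("pintop",-25,14),("ringblk",40,6),("ring",60,6)):
  print(n,((proj("side",[[*(tcp+(x-3.4)*d),b+z]])-[[180,150]]+.5)*5).round(0))
for dz in(-11,0): print("tool",dz,((proj("side",[[*tcp,101.2+dz]])-[[180,150]]+.5)*5).round(0))
for dx in(-11,11): print("tool",dx,((proj("side",[[*(tcp+dx*d),90.2]])-[[180,150]]+.5)*5).round(0))
s=cv2.imread("pics/side2.png")[150:270,180:340]
print(s[48:62,50:96].max(2))
```

```text
tip [[285. 283.]]
pintop [[279. 258.]]
ringblk [[408. 254.]]
ring [[446. 249.]]
tool -11 [[337. 272.]]
tool 0 [[336. 251.]]
tool -11 [[316. 275.]]
tool 11 [[359. 269.]]
[[ 46  45  46  46  46  47  52  52  51  54  60  70  86 106  97  65  54  55
   57  57  77 112 132 137 136 133 126 118 114 105 104 109 119 123 129 142
  148 142 127 121 121 118 116 115 116 117]
 [ 45  47  46  47  52  55  63  69  69  70  75  75  85 107 102  71  55  59
   60  59  77 117 154 170 172 162 138 107  97  94  92  96 110 129 157 187
  198 182 139 126 130 122 116 116 116 117]
 [ 45  46  48  63  77  85  99 106 107 105  99  82  86 107 103  71  56  59
   60  59  70 106 140 159 162 154 137 110  84  77  77  80 103 145 171 176
  183 176 160 156 162 132 118 118 117 117]
 [ 64  64  69  84 102 107 116 121 120 118 112  88  87 106 102  71  54  56
   57  55  66  98 127 140 139 132 128 112  80  68  69  72 101 143 152 145
  157 177 188 184 166 130 118 118 118 120]
 [103 104 106 112 117 119 123 122 122 122 113  88  82 101 102  73  55  54
   53  56  72 103 128 134 131 127 128 112  79  68  68  70  94 124 129 126
  136 151 161 157 1
[... 1043 characters left out ...]
6 174 171
  164 155 154 155 158 159 155 135 128 121 121 120 119 117 117 115 117 116
  117 116 117 116 115 116 118 118 118 116]
 [122 122 122 119 121 121 129 144 162 184 186 183 188 200 202 196 194 192
  185 174 167 162 162 161 156 146 143 128 120 120 118 117 117 117 117 115
  114 114 115 114 115 117 119 119 118 116]
 [121 121 122 120 121 131 158 183 194 208 208 203 202 202 199 198 197 195
  187 179 167 159 156 156 155 151 146 139 133 123 119 116 116 118 118 117
  115 113 113 113 115 117 117 116 116 116]
 [122 121 121 121 127 154 188 210 211 210 208 206 203 202 201 201 203 198
  189 176 166 163 162 151 152 152 153 157 157 132 119 118 119 118 120 118
  117 114 114 115 116 116 116 116 116 116]]
```

Emit:
{"op": "apply_moves", "data": {"translation": [[-0.0038, -0.0005, 0.008], [-0.0038, -0.0005, 0.012], [-0.0038, -0.0005, 0.016], [-0.0038, -0.0005, 0.02], [-0.0038, -0.0005, 0.022], [-0.0038, -0.0005, 0.022], [-0.0038, -0.0005, 0.022]], "rot": [[0, 0, 0], [0, 0, 0], [0, 0, 0], [0, 0, 0], [0, 0, 0], [0, 0, 0], [0, 0, 0]]}}

```text
t: 6.05
position: [510.7, 19.4, 34.8]
tool_rot: [-0.0, -0.04, 0.999, -0.0]
contact_force: [-0.4, 0.4, -0.9]
gripper_width: 0.135
grip_force: 58.7
```

Run:
```python
from h import *
go((511.3,19.5,29.5,184.7))
s,d=ctrl.read_camera("side"); cv2.imwrite("pics/side4.png",s)
print(cv2.cvtColor(s,cv2.COLOR_BGR2GRAY)[244:262,292:312])
```

```text
t 6.05 at [510.7  19.4  34.8] yaw -175.4 w 0.135 gf 58.7 F [-0.4  0.4 -0.9]
[-0.0006, 0.0, 0.0053] [-0.0, -0.0, -0.1]
[[115 114 114 114 114 114 113 113 114 113 114 116 116 117 113 102  68  54
   61  83]
 [114 115 114 114 113 113 113 114 117 118 121 125 129 132 126 107  68  54
   62  86]
 [114 115 114 114 115 119 126 124 128 132 138 142 143 143 134 109  69  55
   61  84]
 [116 117 118 119 122 136 152 145 143 145 148 149 151 148 135 108  70  52
   59  82]
 [122 128 132 139 141 147 157 151 148 150 151 150 150 147 133 109  69  53
   59  81]
 [133 138 145 149 150 151 152 150 149 149 150 151 150 146 131 107  69  54
   61  81]
 [132 137 144 149 151 151 151 150 150 150 149 150 150 149 138 110  70  55
   60  81]
 [131 132 135 141 146 150 151 151 151 151 149 149 151 150 142 112  73  57
   60  82]
 [131 130 132 133 137 143 149 151 152 150 151 150 148 149 141 114  79  63
   66  87]
 [131 131 130 131 132 137 140 146 149 150 150 146 142 140 134 114  94  76
   72  86]
 [131 131 131 130 130 132 134 138 141 142 140 136 134 135 126 109 100  86
   77  88]
 [132 131 132 130 132 131 132 132 133 126 127 131 139 142 133 109  94  87
   77  88]
 [131 131 132 131 132 132 131 131 128 121 123 131 145 150 144 118  87  75
   72  84]
 [130 129 130 131 132 132 133 131 130 126 123 128 140 147 147 130  91  70
   68  81]
 [124 126 128 130 132 132 131 129 128 129 124 125 133 140 144 139 115  93
   81  82]
 [119 120 124 128 129 130 128 125 126 128 126 124 129 134 137 139 136 127
  116 107]
 [118 118 118 122 126 130 132 129 132 133 130 128 130 131 133 135 138 140
  139 137]
 [125 120 116 118 123 133 145 134 132 133 133 132 132 132 133 131 134 138
  141 146]]
```

Emit:
{"op": "apply_moves", "data": {"translation": [[0, 0, 0.003], [0, 0, 0.005], [0, 0, 0.005], [0, 0, 0.005]], "rot": [[0, 0, 0], [0, 0, 0], [0, 0, 0], [0, 0, 0]]}}

```text
t: 6.6
position: [510.9, 19.5, 29.8]
tool_rot: [0.0, -0.04, 0.999, 0.0]
contact_force: [0.8, 1.0, -1.0]
gripper_width: 0.14
grip_force: 58.8
```

Emit:
{"op": "apply_moves", "data": {"translation": [[0, 0, 0], [0, 0, 0], [0, 0, 0]], "rot": [[0, 0, 0], [0, 0, 0], [0, 0, 0]], "grip": 0.03}}

```text
t: 6.98
position: [511.0, 19.5, 29.9]
tool_rot: [0.0, -0.04, 0.999, 0.0]
contact_force: [0.2, -0.1, 0.4]
gripper_width: 0.35
grip_force: 0.0
```

Emit:
{"op": "apply_moves", "data": {"translation": [[0, 0, -0.02], [0, 0, -0.04], [-0.039, 0, -0.04], [-0.039, 0, -0.04], [-0.039, 0, -0.04], [-0.039, 0, -0.04]], "rot": [[0, 0, 0], [0, 0, 0], [0, 0, 0], [0, 0, 0], [0, 0, 0], [0, 0, 0]]}}

```text
t: 7.72
position: [548.2, 22.3, 69.1]
tool_rot: [-0.001, -0.04, 0.999, -0.0]
contact_force: [-0.4, -0.0, 1.0]
gripper_width: 0.35
grip_force: 0.0
```

Run:
```python
from h import *
go()
s,d=ctrl.read_camera("side"); t,d=ctrl.read_camera("top");cv2.imwrite("pics/side5.png",s);cv2.imwrite("pics/top5.png",t)
a=cv2.resize(s[220:290,270:370],None,fx=7.5,fy=7.5,interpolation=cv2.INTER_CUBIC)
cv2.imwrite("pics/c5.png",a)
```

```text
t 7.72 at [548.2  22.3  69.1] yaw -175.4 w 0.35 gf 0.0 F [-0.4 -0.   1. ]
```

View pics/c5.png

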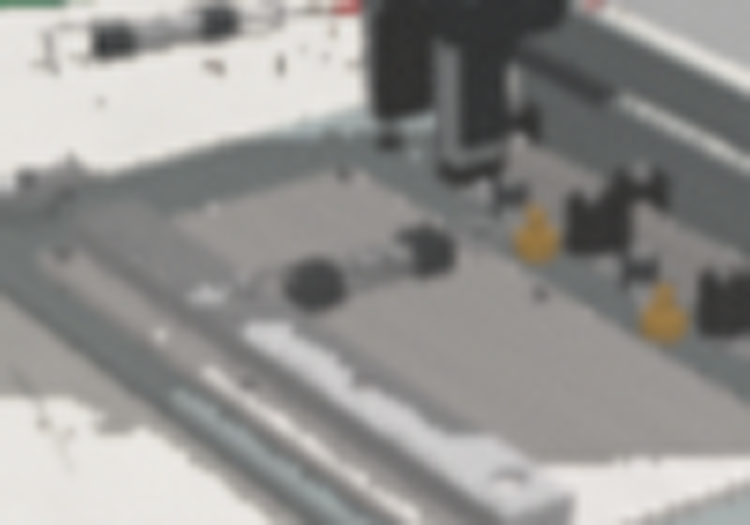

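```bash
cat >> h.py <<'E'
U=np.array([544.7,-13.8]); ua=.0816; ux=np.array([np.cos(ua),np.sin(ua)]); uy=np.array([-ux[1],ux[0]])
def tou(q): q=np.array(q)[:2]-U; return np.array([q@ux,q@uy]).round(1)
def w(x,y): return U+x*ux+y*uy
def sidedark(box,th=70,amin=15,z=22,f="side"):
    s,_=ctrl.read_camera(f); g=s.max(2); x0,y0,x1,y1=box
    n,l,k,c=cv2.connectedComponentsWithStats((g[y0:y1,x0:x1]<th).astype(np.uint8))
    for i in range(1,n):
        if k[i,4]>=amin:
            u=c[i]+[x0,y0]; q=onz(f,u,z)[0]; print(u.round(1),k[i,4],"bb",k[i,2:4],q.round(1),"unit",tou(q))
    return s
E
python3 - <<'E'
from h import *
sidedark((300,245,335,265),75,10)
E
```

```text
[327.3 253.1] 17 bb [4 5] [545.4  23.2  22. ] unit [ 3.7 36.8]
[311.9 257.8] 19 bb [5 5] [504.4  19.6  22. ] unit [-37.4  36.6]
```

Run:
```python
from h import *
x,y=w(1.5,36); go((x,y,50,184.7),(x,y,29.6,184.7))
for c in [(341.04,251.58),(358.04,261.77),(379.5,273.53)]: print([ (z,tou(onz("side",[c],z)[0])) for z in (20,22)])
```

```text
t 7.88 at [548.8  22.5  69.5] yaw -175.4 w 0.35 gf 0.0 F [-0.9 -0.2  0.1]
[0.0055, 0.0002, 0.0195] [0.0, -0.1, -0.1]
[0.0055, 0.0002, 0.0399] [0.0, -0.1, -0.1]
[(20, array([36. , 28.9])), (22, array([33.5, 25.4]))]
[(20, array([ 35.2, -34.4])), (22, array([ 32.7, -37.6]))]
[(20, array([  37.4, -102.7])), (22, array([  34.8, -105.6]))]
```

Emit:
{"op": "apply_moves", "data": {"translation": [[0.0055, 0, 0.015], [0.0055, 0, 0.03], [0.0055, 0, 0.04], [0.0055, 0, 0.04], [0.0055, 0, 0.04], [0.0055, 0, 0.04]], "rot": [[0, 0, 0], [0, 0, 0], [0, 0, 0], [0, 0, 0], [0, 0, 0], [0, 0, 0]]}}

```text
t: 8.62
position: [544.9, 22.2, 30.3]
tool_rot: [0.001, -0.04, 0.999, 0.0]
contact_force: [-1.3, -0.5, 0.6]
gripper_width: 0.351
grip_force: 0.0
```

Emit:
{"op": "apply_moves", "data": {"translation": [[0, 0, 0], [0, 0, 0], [0, 0, 0], [0, 0, 0]], "rot": [[0, 0, 0], [0, 0, 0], [0, 0, 0], [0, 0, 0]], "grip": 0.0}}

```text
t: 9.12
position: [544.8, 22.2, 30.4]
tool_rot: [0.001, -0.04, 0.999, 0.0]
contact_force: [-1.2, -1.3, 5.1]
gripper_width: 0.138
grip_force: 59.4
```

Emit:
{"op": "apply_moves", "data": {"translation": [[0, 0, -0.005], [0, 0, -0.01], [-0.004, 0, -0.01], [-0.008, 0, -0.01], [-0.008, 0, -0.01], [-0.008, 0, -0.01]], "rot": [[0, 0, 0], [0, 0, 0], [0, 0, 0], [0, 0, 0], [0, 0, 0], [0, 0, 0]]}}

```text
t: 9.88
position: [551.4, 22.7, 39.2]
tool_rot: [-0.001, -0.04, 0.999, -0.0]
contact_force: [-1.9, -0.3, -0.5]
gripper_width: 0.138
grip_force: 58.7
```

Run:
```python
from h import *
go()
s,d=ctrl.read_camera("side"); cv2.imwrite("pics/side6.png",s)
a=cv2.resize(s[225:285,290:370],None,fx=10,fy=10,interpolation=cv2.INTER_CUBIC)
cv2.imwrite("pics/c6.png",a)
```

```text
t 9.88 at [551.4  22.7  39.2] yaw -175.4 w 0.138 gf 58.7 F [-1.9 -0.3 -0.5]
```

View pics/c6.png

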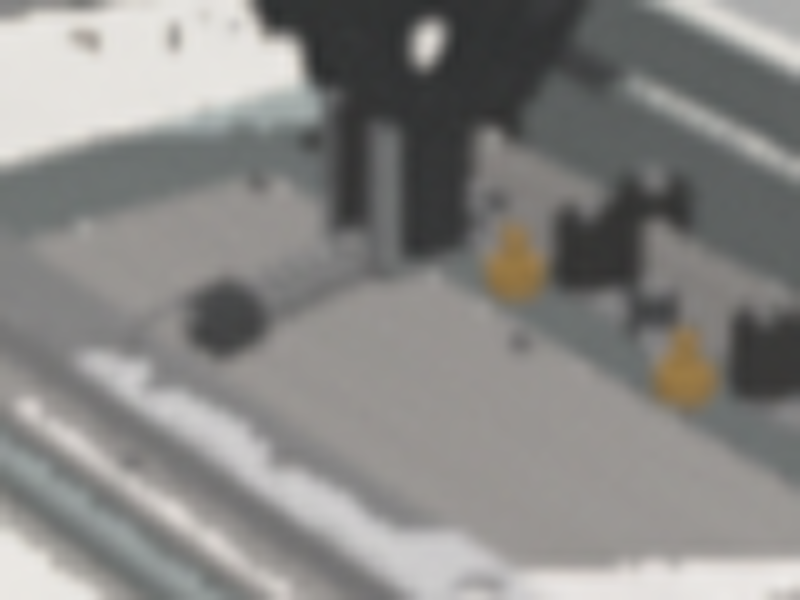

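Run:
```python
from h import *
f=lambda c:(np.array(c,float)+.5)/10-.5+[290,225]
for n,c in(("p3",(516,226)),("p2",(686,332))): print(n,tou(onz("side",[f(c)],26.8)[0]))
s=cv2.imread("pics/side6.png").max(2); print(s[240:253,320:346])
p=np.array([551.4,22.7])
for dx in(-11,11):
  for dy in(-7,-19): print(dx,dy,proj("side",[[*(p+dx*ux+dy*uy),28.2]]).round(1))
```

```text
p3 [41.7 36.2]
p2 [ 38.9 -29.9]
[[103  98  92  76  58  53  67  97 113 104  69  53  55  55  55  55  67  98
  127 136 131 128 124 117 107 102]
 [112 108  96  77  58  53  68  96 112 103  69  54  54  54  54  55  65  97
  125 134 133 135 134 131 124 117]
 [114 109  96  75  57  54  68  96 111 104  69  52  56  56  54  55  68 101
  125 129 130 131 133 133 133 130]
 [118 111  97  78  57  53  69  96 111 104  69  54  55  55  55  56  77 113
  125 122 124 129 130 131 132 133]
 [131 121 105  80  58  55  69  98 112 106  71  54  55  56  56  57  78 110
  110 103 111 124 129 130 129 130]
 [145 135 113  82  57  54  69  97 112 105  70  55  54  56  55  57  78 107
  108  96 105 125 130 130 128 120]
 [150 143 117  83  60  59  72  97 112 104  71  56  56  56  54  56  70  96
  107 114 120 128 130 129 122 101]
 [151 143 119  88  76  78  83  99 112 104  70  55  55  57  56  56  68  92
  110 127 132 137 134 129 120  90]
 [149 142 124 107 110 111 103 103 111 105  70  55  56  55  56  60  79 107
  118 129 138 146 139 130 119  88]
 [145 142 134 121 124 124 113 105 111 105  72  55  57  61  64  72  89 110
  127 134 138 144 139 133 120  89]
 [138 136 136 124 122 119 114 105 112 109  84  73  74  82  91  99 104 114
  132 144 144 144 145 145 125  88]
 [132 128 128 126 124 120 110 102 108 111 106 104 108 114 111 112 113 115
  130 148 151 150 151 148 121  80]
 [126 126 124 123 119 116 112 108 107 115 122 128 136 143 127 119 116 114
  123 142 147 149 145 139 114  76]]
-11 -7 [[327.4 252.4]]
-11 -19 [[330.5 254.3]]
11 -7 [[335.5 250. ]]
11 -19 [[338.7 251.8]]
```

Emit:
{"op": "apply_moves", "data": {"translation": [[-0.005, -0.001, 0], [-0.01, -0.001, 0], [-0.0108, -0.0012, 0], [-0.0108, -0.0012, 0], [-0.0108, -0.0012, 0]], "rot": [[0, 0, 0], [0, 0, 0], [0, 0, 0], [0, 0, 0], [0, 0, 0]]}}

```text
t: 10.55
position: [562.6, 22.6, 39.6]
tool_rot: [-0.0, -0.04, 0.999, 0.0]
contact_force: [-4.6, 0.8, -1.6]
gripper_width: 0.135
grip_force: 58.7
```

Run:
```python
from h import *
go((*w(20.5,34.6),39,184.7),(*w(20.5,34.6),30,184.7)); print(tou(st()[1]))
s,d=ctrl.read_camera("side"); cv2.imwrite("pics/side7.png",s)
a=cv2.resize(s[230:275,310:370],None,fx=13,fy=13,interpolation=cv2.INTER_CUBIC)
cv2.imwrite("pics/c7.png",a)
```

```text
t 10.55 at [562.6  22.6  39.6] yaw -175.4 w 0.135 gf 58.7 F [-4.6  0.8 -1.6]
[0.0003, -0.0002, 0.0006] [0.0, -0.0, -0.1]
[0.0003, -0.0002, 0.0096] [0.0, -0.0, -0.1]
[20.8 34.8]
```

View pics/c7.png

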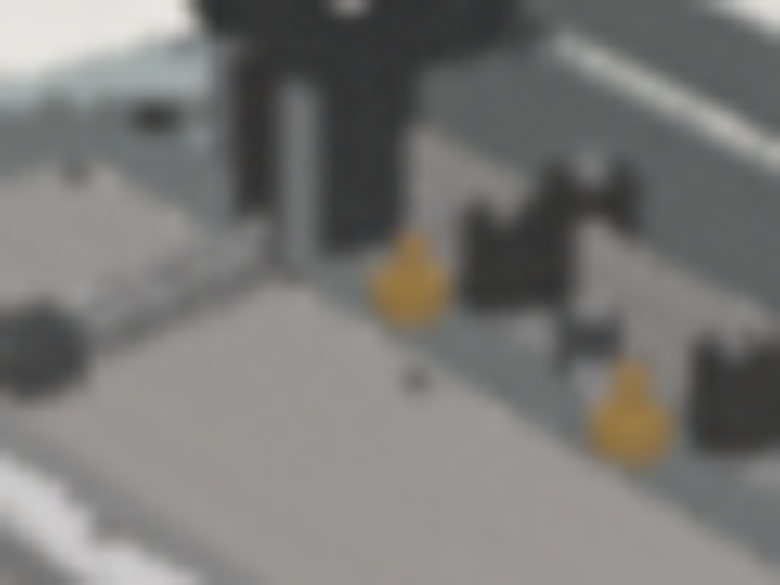

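Emit:
{"op": "apply_moves", "data": {"translation": [[0, 0, 0.003], [0, 0, 0.005], [0, 0, 0.007], [0, 0, 0.0085], [0, 0, 0.0085], [0, 0, 0.0085]], "rot": [[0, 0, 0], [0, 0, 0], [0, 0, 0], [0, 0, 0], [0, 0, 0], [0, 0, 0]]}}

```text
t: 11.35
position: [563.4, 22.5, 31.5]
tool_rot: [0.0, -0.04, 0.999, 0.0]
contact_force: [-3.4, 1.2, 1.5]
gripper_width: 0.14
grip_force: 59.0
```

Emit:
{"op": "apply_moves", "data": {"translation": [[0.002, 0, 0], [0.004, 0, 0], [0.005, 0, 0], [0.005, 0, 0], [0.005, 0, 0]], "rot": [[0, 0, 0], [0, 0, 0], [0, 0, 0], [0, 0, 0], [0, 0, 0]]}}

```text
t: 11.98
position: [558.3, 22.1, 31.4]
tool_rot: [0.0, -0.04, 0.999, 0.0]
contact_force: [-2.7, 1.4, 2.1]
gripper_width: 0.139
grip_force: 59.0
```

Run:
```python
from h import *
go(); print(tou(st()[1]))
s,d=ctrl.read_camera("side"); cv2.imwrite("pics/side8.png",s)
m=cv2.inRange(cv2.cvtColor(s,cv2.COLOR_BGR2HSV),(8,90,60),(28,255,255))[240:285,330:400]
n,l,k,c=cv2.connectedComponentsWithStats(m); print([(c[i]+[330,240],k[i,4]) for i in range(1,n) if k[i,4]>5])
```

```text
t 11.97 at [558.3  22.1  31.4] yaw -175.4 w 0.139 gf 59.0 F [-2.7  1.4  2.1]
[16.5 34.7]
[(array([340.5, 252.8]), np.int32(10)), (array([358.03846154, 261.76923077]), np.int32(26)), (array([379.5       , 273.53333333]), np.int32(30))]
```

Emit:
{"op": "apply_moves", "data": {"translation": [[0.002, 0, 0], [0.004, 0, 0], [0.004, 0, 0], [0.004, 0, 0]], "rot": [[0, 0, 0], [0, 0, 0], [0, 0, 0], [0, 0, 0]]}}

```text
t: 12.52
position: [554.6, 21.9, 31.5]
tool_rot: [0.001, -0.04, 0.999, 0.0]
contact_force: [-1.6, 0.9, 1.3]
gripper_width: 0.135
grip_force: 59.0
```

Run:
```python
from h import *
go(); print(tou(st()[1]))
s,d=ctrl.read_camera("side"); cv2.imwrite("pics/side9.png",s)
m=cv2.inRange(cv2.cvtColor(s,cv2.COLOR_BGR2HSV),(8,90,60),(28,255,255))[240:285,330:400]
n,l,k,c=cv2.connectedComponentsWithStats(m); print([(c[i]+[330,240],k[i,4]) for i in range(1,n) if k[i,4]>5])
print(m[5:20,4:20])
a=cv2.resize(s[230:275,310:370],None,fx=13,fy=13,interpolation=cv2.INTER_CUBIC)
cv2.imwrite("pics/c9.png",a)
```

```text
t 12.53 at [554.6  21.9  31.5] yaw -175.4 w 0.135 gf 59.0 F [-1.6  0.9  1.3]
[12.8 34.7]
[(array([339.5, 252.8]), np.int32(10)), (array([358.03846154, 261.76923077]), np.int32(26)), (array([379.5       , 273.53333333]), np.int32(30))]
[[  0   0   0   0   0   0   0   0   0   0   0   0   0   0   0   0]
 [  0   0   0   0   0   0   0   0   0   0   0   0   0   0   0   0]
 [  0   0   0   0   0   0   0   0   0   0   0   0   0   0   0   0]
 [  0   0   0   0 255 255   0   0   0   0   0   0   0   0   0   0]
 [  0   0   0   0 255 255   0   0   0   0   0   0   0   0   0   0]
 [  0   0   0   0   0   0   0   0   0   0   0   0   0   0   0   0]
 [  0   0   0   0   0   0   0   0   0   0   0   0   0   0   0   0]
 [  0   0   0   0 255 255 255 255   0   0   0   0   0   0   0   0]
 [  0   0   0   0 255 255 255 255   0   0   0   0   0   0   0   0]
 [  0   0   0   0   0 255 255   0   0   0   0   0   0   0   0   0]
 [  0   0   0   0   0   0   0   0   0   0   0   0   0   0   0   0]
 [  0   0   0   0   0   0   0   0   0   0   0   0   0   0   0   0]
 [  0   0   0   0   0   0   0   0   0   0   0   0   0   0   0   0]
 [  0   0   0   0   0   0   0   0   0   0   0   0   0   0   0   0]
 [  0   0   0   0   0   0   0   0   0   0   0   0   0   0   0   0]]
```

View pics/c9.png

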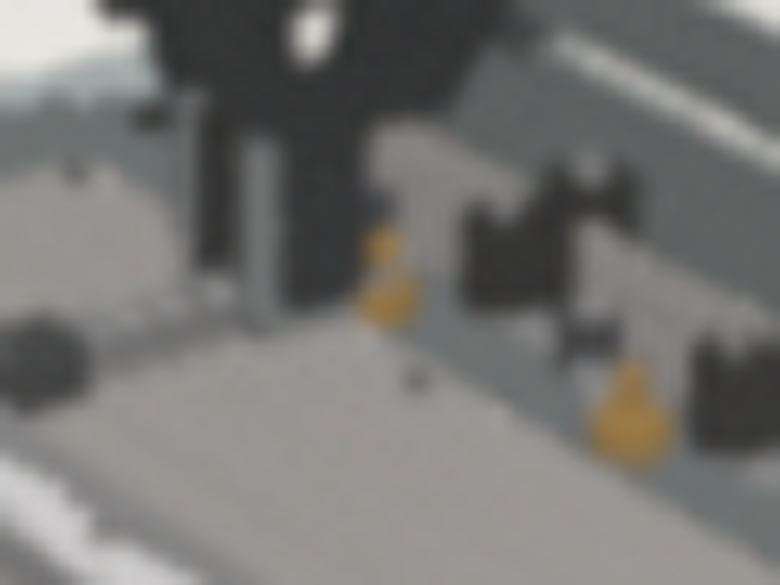

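Emit:
{"op": "apply_moves", "data": {"translation": [[0, 0, 0], [0, 0, 0], [0, 0, 0]], "rot": [[0, 0, 0], [0, 0, 0], [0, 0, 0]], "grip": 0.035}}

```text
t: 12.95
position: [554.3, 21.3, 31.3]
tool_rot: [0.0, -0.04, 0.999, -0.0]
contact_force: [-0.5, -0.1, -0.1]
gripper_width: 0.411
grip_force: 0.0
```

Emit:
{"op": "apply_moves", "data": {"translation": [[0, 0, -0.02], [0, 0, -0.05], [0, 0.05, -0.08], [0, 0.11, -0.08], [0, 0.17, -0.08], [0, 0.18, -0.08], [0, 0.18, -0.08], [0, 0.18, -0.08]], "rot": [[0, 0, 0], [0, 0, 0], [0, 0, 0], [0, 0, 0], [0, 0, 0], [0, 0, 0], [0, 0, 0], [0, 0, 0]]}}

```text
t: 13.95
position: [540.1, 198.2, 111.0]
tool_rot: [-0.0, -0.038, 0.999, -0.001]
contact_force: [0.3, -0.6, -0.6]
gripper_width: 0.41
grip_force: 0.0
```

Run:
```python
from h import *
s=sidedark((230,205,320,250),85,5,6); cv2.imwrite("pics/side10.png",s)
print("unit"); sidedark((300,245,340,268),75,10,22)
print("top");t=sidedark((225,195,262,285),85,8,12,"top"); cv2.imwrite("pics/top10.png",t);sidedark((445,215,470,255),85,8,12,"top")
m=cv2.inRange(cv2.cvtColor(s,cv2.COLOR_BGR2HSV),(8,90,60),(28,255,255))[240:285,330:400]
n,l,k,c=cv2.connectedComponentsWithStats(m); print([(c[i]+[330,240],k[i,4]) for i in range(1,n) if k[i,4]>2])
m=cv2.inRange(cv2.cvtColor(t,cv2.COLOR_BGR2HSV),(8,90,60),(28,255,255))[200:230,320:395]
n,l,k,c=cv2.connectedComponentsWithStats(m); print([(c[i]+[320,200],k[i,4],tou(onz("top",[c[i]+[320,200]],25)[0])) for i in range(1,n) if k[i,4]>2])
go((556.5,262.5,60,175.4),(556.5,262.5,13,175.4))
```

```text
[298.9 222.7] 7 bb [3 3] [592.5 259.1   6. ] unit [ 69.9 268.1]
[284.6 225.3] 9 bb [4 3] [551.2 262.    6. ] unit [ 29.  274.3]
[264.  244.3] 19 bb [3 7] [455.3 175.2   6. ] unit [-73.7 195.7]
unit
[331.3 251.9] 17 bb [4 5] [556.4  24.2  22. ] unit [14.7 36.9]
[312.6 258.4] 14 bb [5 4] [504.4  16.3  22. ] unit [-37.8  33.3]
top
[258.1 212.8] 246 bb [10 50] [591.2 213.   12. ] unit [ 64.8 222.3]
[456.1 229.2] 22 bb [5 5] [ 561.5 -307.5   12. ] unit [  -7.1 -294.1]
[454.  244.3] 22 bb [5 5] [ 521.8 -301.8   12. ] unit [ -46.3 -285.2]
[(array([338.5, 248.5]), np.int32(4)), (array([339.4, 252.9]), np.int32(10)), (array([358.  , 261.88]), np.int32(25)), (array([379.5       , 273.53333333]), np.int32(30))]
[(array([381.27777778, 214.11111111]), np.int32(18), array([ 41.9, -98.6])), (array([355.5625, 216.75  ]), np.int32(16), array([ 38.6, -31.4])), (array([329.88888889, 219.66666667]), np.int32(9), array([34.7, 35.7]))]
t 14.15 at [540.1 199.1 111.2] yaw -175.6 w 0.405 gf 0.0 F [ 0.1 -0.   1.1]
[-0.0212, 0.062, 0.0511] [-0.0, -0.0, 9.0]
[-0.0212, 0.0621, 0.0981] [-0.0, -0.0, 9.0]
```

Emit:
{"op": "apply_moves", "data": {"translation": [[-0.012, 0.04, 0.02], [-0.021, 0.062, 0.05], [-0.021, 0.062, 0.08], [-0.021, 0.062, 0.098], [-0.021, 0.062, 0.098], [-0.021, 0.062, 0.098], [-0.021, 0.062, 0.098], [-0.021, 0.062, 0.098]], "rot": [[0, 0, 4], [0, 0, 9], [0, 0, 9], [0, 0, 9], [0, 0, 9], [0, 0, 9], [0, 0, 9], [0, 0, 9]]}}

```text
t: 15.15
position: [556.0, 264.6, 13.9]
tool_rot: [0.0, 0.039, 0.999, 0.0]
contact_force: [-0.6, 0.0, -0.7]
gripper_width: 0.409
grip_force: 0.0
```

Emit:
{"op": "apply_moves", "data": {"translation": [[0, 0, 0], [0, 0, 0], [0, 0, 0], [0, 0, 0]], "rot": [[0, 0, 0], [0, 0, 0], [0, 0, 0], [0, 0, 0]], "grip": 0.0}}

```text
t: 15.65
position: [555.9, 264.8, 13.8]
tool_rot: [0.0, 0.039, 0.999, 0.0]
contact_force: [-0.9, -0.9, 4.8]
gripper_width: 0.137
grip_force: 59.7
```

Emit:
{"op": "apply_moves", "data": {"translation": [[0, 0, -0.03], [0, 0, -0.06], [0, 0, -0.09], [0, 0, -0.09], [0, 0, -0.09], [0, 0, -0.09]], "rot": [[0, 0, 0], [0, 0, 0], [0, 0, 0], [0, 0, 0], [0, 0, 0], [0, 0, 0]]}}

```text
t: 16.4
position: [554.2, 264.0, 101.2]
tool_rot: [-0.002, 0.038, 0.999, -0.001]
contact_force: [-0.1, -0.4, -1.1]
gripper_width: 0.136
grip_force: 59.1
```

Run:
```python
from h import *
# spring 1 TCP at hook insertion (measured): 
print("first insertion TCP unit",tou((510.9,19.5)))
go((*w(-31.6,-29.9),103,184.7),(*w(-31.6,-29.9),55,184.7))
s,_=ctrl.read_camera("side"); cv2.imwrite("pics/side11.png",s)
_,p,r=st(); a=np.radians(-4.6); d=np.array([np.cos(a),np.sin(a)])
for x in(-23,40): print(x,proj("side",[[*(p[:2]+(x-5)*d),p[2]-13+6]]))
u=proj("side",[[*(p[:2]+35*d),p[2]-7]])[0].astype(int); g=s.max(2); print(u); print(g[u[1]-7:u[1]+7,u[0]-12:u[0]+12])
```

```text
first insertion TCP unit [-31.   35.9]
t 16.4 at [554.2 264.  101.2] yaw 175.6 w 0.136 gf 59.1 F [-0.1 -0.4 -1.1]
[0.0146, -0.3122, -0.0011] [-0.1, -0.2, -9.1]
[0.0145, -0.3121, 0.0469] [-0.1, -0.2, -9.1]
-23 [[273.62071689 194.83052359]]
40 [[296.29921629 191.40926079]]
[296 191]
[[ 53  56  52  66  94 112 116 115 115 116 115 116 116 115 116 115 113 113
  115 116 115 114 115 116]
 [ 53  57  53  67  94 113 115 115 115 116 117 118 117 117 116 115 115 116
  117 117 117 116 116 116]
 [ 52  53  53  66  96 115 118 117 117 117 116 116 116 117 117 116 115 117
  117 118 119 118 117 119]
 [ 52  51  53  66  95 117 121 120 118 118 118 117 116 116 117 114 115 116
  118 119 119 122 120 120]
 [ 52  54  54  68  96 115 119 118 118 117 120 125 127 124 120 116 116 117
  118 118 119 119 119 120]
 [ 52  50  53  65  92 113 122 131 133 132 131 138 141 140 135 118 115 118
  117 118 117 118 120 120]
 [ 51  54  53  62  90 118 139 164 166 161 143 118 115 118 115 108 118 130
  128 125 120 123 125 120]
 [ 55  56  53  61  88 128 150 166 164 157 138  96  81  83  82  89 124 156
  157 156 151 153 153 135]
 [ 53  53  52  60  93 132 148 157 149 137 123  92  71  67  68  80 116 148
  155 174 186 174 170 152]
 [ 53  56  58  70  97 127 137 142 136 122 111  89  70  68  69  87 119 130
  132 151 166 150 144 136]
 [ 72  78  85 105 121 123 121 119 122 122 117 105  92  91 100 108 116 118
  119 124 130 120 118 117]
 [107 114 120 132 144 127 116 106 121 130 133 135 138 144 157 168 161 112
  110 113 114 113 112 112]
 [140 153 159 136 135 122 114 106 116 120 123 131 141 148 159 170 173 163
  169 163 119 110 112 112]
 [147 162 178 179 167 119 112 111 105 103 101  99 122 123 130 144 151 161
  175 183 177 167 116 109]]
```

Emit:
{"op": "apply_moves", "data": {"translation": [[0, -0.06, 0], [0.004, -0.12, 0], [0.008, -0.18, 0], [0.012, -0.24, 0], [0.018, -0.3, 0], [0.018, -0.312, 0.02], [0.018, -0.312, 0.04], [0.018, -0.312, 0.044], [0.018, -0.312, 0.044], [0.018, -0.312, 0.044], [0.018, -0.312, 0.044]], "rot": [[0, 0, -2], [0, 0, -4], [0, 0, -6], [0, 0, -9], [0, 0, -9], [0, 0, -9], [0, 0, -9], [0, 0, -9], [0, 0, -9], [0, 0, -9], [0, 0, -9]]}}

```text
t: 17.82
position: [514.4, -44.7, 60.0]
tool_rot: [0.001, -0.04, 0.999, 0.0]
contact_force: [0.2, -0.0, -0.3]
gripper_width: 0.138
grip_force: 67.0
```

Run:
```python
from h import *
go((*w(-35.3,-30.1),36,184.7)); _,p,_=st(); print(tou(p),p[2]-13.8)
s=sidedark((315,235,360,275),80,8,p[2]-13.8+6); cv2.imwrite("pics/side12.png",s)
# first case at hover: side3
x=cv2.imread("pics/side3.png").max(2)[235:262,305:335]; 
def pin(img,q):
    u=proj("side",[[*q,p[2]-13.8+6]])[0].astype(int); print("pin window origin",u-[8,6]); print(cv2.cvtColor(img,cv2.COLOR_BGR2GRAY)[u[1]-6:u[1]+8,u[0]-8:u[0]+8])
pin(s,p[:2]-26*ux)
```

```text
t 17.82 at [514.4 -44.7  60. ] yaw -175.4 w 0.138 gf 67.0 F [ 0.2 -0.  -0.3]
[0.0026, -0.0018, 0.024] [0.0, 0.1, -0.1]
[-32.7 -28.3] 46.16958863501202
[332.6 242.8] 318 bb [28 23] [550.1   7.3  52.2] unit [ 7.1 20.6]
[355.8 244.6] 20 bb [7 5] [588.5 -26.7  52.2] unit [ 42.6 -16.4]
[348. 250.] 63 bb [12  8] [559.2 -41.4  52.2] unit [ 12.2 -28.7]
pin window origin [312 252]
[[149 147 149 148 147 146 146 142 141 139 120 102  70  63  71  83]
 [140 135 140 141 139 141 143 137 134 130 119 106  86  89  97  94]
 [108 103 112 121 126 131 133 136 135 127 119 116 108 102  94  88]
 [ 78  78  83  94 115 129 125 122 122 121 127 116 102  85  74  79]
 [ 72  71  72  79 100 119 116 113 115 117 121 110 105  90  77  80]
 [ 71  69  69  71  89 113 115 114 116 120 119 117 131 126 108  96]
 [ 70  69  67  68  87 116 124 125 125 131 124 128 143 146 138 129]
 [ 68  68  66  72  97 132 142 143 142 140 128 131 145 149 148 145]
 [ 70  75  81  91 115 142 149 150 150 147 132 132 146 151 150 150]
 [ 91 104 117 130 140 146 149 148 149 149 142 139 147 150 150 149]
 [125 135 142 148 150 150 149 149 149 150 149 148 150 149 151 149]
 [135 141 145 150 151 151 149 149 149 149 149 150 151 150 151 150]
 [133 135 139 144 149 151 151 151 149 148 148 149 149 151 151 152]
 [131 133 135 138 143 147 149 152 151 150 148 149 148 149 149 150]]
```

Run:
```python
from h import *
print("hover1 tip",tou(onz("side",[(300.5,250.8)],44.7)[0]),"tcp",tou((507.5,20.1)),"-> insert tcp",tou((510.9,19.5)))
print("hover2 tip",tou(onz("side",[(322.4,260.8)],46.7)[0]),"tcp",tou((514.4,-44.7)))
```

```text
hover1 tip [-63.9  40.3] tcp [-34.3  36.8] -> insert tcp [-31.   35.9]
hover2 tip [-55.1 -31. ] tcp [-32.7 -28.3]
```

Run:
```python
from h import *
for n,tcp,z in(("h1",(507.5,20.1),44.7),("h2",(514.4,-44.7),46.7)):
  for off in(-20,-24,-28,-32): print(n,off,proj("side",[[*(np.array(tcp)+off*ux),z]]).round(1)[0],proj("side",[[*(np.array(tcp)+(off+63)*ux),z+5.5]]).round(1)[0])
s=cv2.imread("pics/side12.png").max(2); print(s[243:258,334:360])
s=cv2.imread("pics/side3.png").max(2); print(s[232:250,308:334])
```

```text
h1 -20 [305.1 250.3] [329.  241.1]
h1 -24 [303.5 250.7] [327.5 241.5]
h1 -28 [302.  251.2] [326.1 241.9]
h1 -32 [300.4 251.6] [324.6 242.4]
h2 -20 [322.6 260. ] [347.2 250.1]
h2 -24 [321.  260.5] [345.7 250.6]
h2 -28 [319.4 261. ] [344.2 251. ]
h2 -32 [317.8 261.5] [342.6 251.5]
[[ 55  54  54  61  81 111 124 130 129 128 132 133 133 129 126 118 103  88
   69  70  93 109  93  69  72  87]
 [ 54  55  54  61  78  96 112 124 120 113 118 125 127 127 130 122 108  95
   80  69  71  78  71  59  64  82]
 [ 55  55  54  60  68  75  88 100  93  85  89 100 105 108 114 111  99 100
  108  96  67  58  56  53  63  82]
 [ 56  57  58  59  65  74  84  85  75  71  72  76  80  84  98 101  92  97
  111 109  82  74  69  56  61  83]
 [ 58  59  58  61  79 101 111 106  87  71  69  68  68  74  93 109 110 109
  105  98  99 113 107  80  70  84]
 [ 59  59  58  66  93 118 126 126 113  83  68  65  65  65  76  89  93  88
   79  79 102 128 128 116 100  97]
 [ 57  57  57  66  94 116 125 128 119  91  68  63  63  62  59  62  62  59
   57  67  99 129 134 131 124 123]
 [ 59  59  56  64  92 118 129 131 121  96  71  64  63  61
[... 2078 characters left out ...]
12  80  65
   65  65  64  68  78  85  88  95]
 [ 72  80 103 115 106  71  59  60  57  57  57  75 106 117 115 103  76  63
   66  67  71  76  76  80  88 108]
 [ 78  79 100 113 105  72  58  57  57  57  59  77 106 117 120 107  81  74
   75  82  90 100 100 107 116 128]
 [ 73  78 100 113 105  72  56  58  60  63  74  94 123 138 142 138 111 104
  102 104 109 113 113 116 119 125]
 [ 68  77 100 114 108  80  68  72  80  89 105 122 140 149 152 151 139 130
  123 115 115 115 114 115 114 116]
 [ 68  74  92 110 114 102  97 103 110 118 130 142 149 151 151 152 149 145
  139 131 124 116 115 115 114 113]
 [ 91  81  89 108 118 119 120 130 136 139 146 149 151 149 150 150 150 150
  150 148 146 127 117 114 113 115]]
```

Emit:
{"op": "apply_moves", "data": {"translation": [[0.003, 0.0005, 0.006], [0.0055, 0.001, 0.012], [0.0055, 0.001, 0.017], [0.0055, 0.001, 0.0175], [0.0055, 0.001, 0.0175]], "rot": [[0, 0, 0], [0, 0, 0], [0, 0, 0], [0, 0, 0], [0, 0, 0]]}}

```text
t: 18.5
position: [508.2, -44.5, 41.7]
tool_rot: [-0.0, -0.04, 0.999, -0.0]
contact_force: [0.1, 1.0, -0.6]
gripper_width: 0.139
grip_force: 67.0
```

Run:
```python
from h import *
go(); print(tou(st()[1]))
s,_=ctrl.read_camera("side"); cv2.imwrite("pics/side13.png",s)
print(proj("side",[[*w(-62,-30),27]]),proj("side",[[*w(-62,36),27]]))
a=cv2.resize(s[245:285,295:350],None,fx=14,fy=14,interpolation=cv2.INTER_CUBIC)
cv2.imwrite("pics/c13.png",a)
```

```text
t 18.5 at [508.2 -44.5  41.7] yaw -175.4 w 0.139 gf 67.0 F [ 0.1  1.  -0.6]
[-38.9 -27.6]
[[319.46369684 270.08732673]] [[302.53458643 258.67709225]]
```

View pics/c13.png

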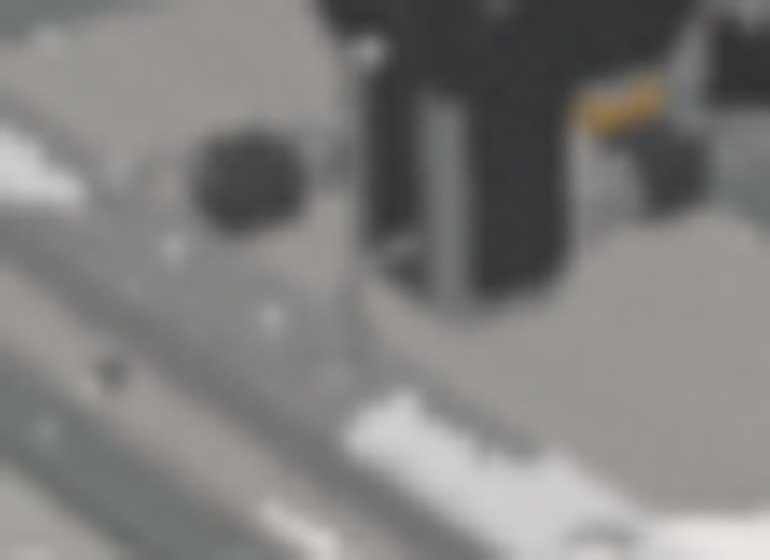

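Emit:
{"op": "apply_moves", "data": {"translation": [[0.0005, 0, 0.002], [0.0007, 0, 0.004], [0.0007, 0, 0.006], [0.0007, 0, 0.006], [0.0007, 0, 0.006]], "rot": [[0, 0, 0], [0, 0, 0], [0, 0, 0], [0, 0, 0], [0, 0, 0]]}}

```text
t: 19.18
position: [507.4, -44.6, 35.7]
tool_rot: [-0.0, -0.04, 0.999, -0.0]
contact_force: [-0.6, 0.2, -0.7]
gripper_width: 0.135
grip_force: 67.0
```

Emit:
{"op": "apply_moves", "data": {"translation": [[0, 0, 0.002], [0, 0, 0.004], [0, 0, 0.0052], [0, 0, 0.0052], [0, 0, 0.0052]], "rot": [[0, 0, 0], [0, 0, 0], [0, 0, 0], [0, 0, 0], [0, 0, 0]]}}

```text
t: 19.8
position: [507.4, -44.5, 30.6]
tool_rot: [-0.0, -0.04, 0.999, 0.0]
contact_force: [0.3, 0.3, -1.0]
gripper_width: 0.135
grip_force: 67.0
```

Emit:
{"op": "apply_moves", "data": {"translation": [[0, 0, 0], [0, 0, 0], [0, 0, 0]], "rot": [[0, 0, 0], [0, 0, 0], [0, 0, 0]], "grip": 0.03}}

```text
t: 20.18
position: [507.5, -44.5, 30.6]
tool_rot: [0.0, -0.04, 0.999, 0.0]
contact_force: [-0.2, -1.0, 0.9]
gripper_width: 0.349
grip_force: 0.0
```

Emit:
{"op": "apply_moves", "data": {"translation": [[0, 0, -0.02], [0, 0, -0.04], [-0.04, 0, -0.04], [-0.04, 0, -0.04], [-0.04, 0, -0.04], [-0.04, 0, -0.04]], "rot": [[0, 0, 0], [0, 0, 0], [0, 0, 0], [0, 0, 0], [0, 0, 0], [0, 0, 0]]}}

```text
t: 20.92
position: [545.8, -41.6, 70.0]
tool_rot: [-0.001, -0.04, 0.999, 0.0]
contact_force: [0.3, 0.9, -0.5]
gripper_width: 0.347
grip_force: 0.0
```

Run:
```python
from h import *
s=sidedark((305,245,365,280),75,10,22); cv2.imwrite("pics/side14.png",s); go(); print(tou(st()[1]))
```

```text
[336.5 245.4] 10 bb [6 2] [584.7  48.6  22. ] unit [45.  58.9]
[350.9 247.7] 61 bb [13  9] [606.2  20.4  22. ] unit [64.1 29.1]
[331.1 251.7] 19 bb [5 5] [556.3  25.1  22. ] unit [14.7 37.9]
[312.6 257.9] 22 bb [6 5] [505.5  18.5  22. ] unit [-36.4  35.4]
[363.6 260.7] 13 bb [2 8] [593.5 -50.3  22. ] unit [ 45.7 -40.4]
[341.5 261.8] 13 bb [4 5] [549.9 -30.5  22. ] unit [  3.8 -17. ]
[328.6 268.7] 16 bb [4 5] [509.5 -44.4  22. ] unit [-37.6 -27.6]
t 20.98 at [545.9 -41.6  70.1] yaw -175.4 w 0.353 gf 0.0 F [0.9 0.4 0.4]
[ -1.  -27.8]
```

Run:
```python
from h import *
go((*w(3,-17.2),50,198.5),(*w(3,-17.2),30.4,198.5))
```

```text
t 20.98 at [545.9 -41.6  70.1] yaw -175.4 w 0.353 gf 0.0 F [0.9 0.4 0.4]
[-0.004, 0.0106, 0.0201] [0.0, -0.1, -13.9]
[-0.0041, 0.0106, 0.0397] [0.0, -0.1, -13.9]
```

Emit:
{"op": "apply_moves", "data": {"translation": [[-0.004, 0.0106, 0], [-0.004, 0.0106, 0.01], [-0.004, 0.0106, 0.025], [-0.004, 0.0106, 0.0395], [-0.004, 0.0106, 0.0395], [-0.004, 0.0106, 0.0395], [-0.004, 0.0106, 0.0395]], "rot": [[0, 0, -7], [0, 0, -14], [0, 0, -14], [0, 0, -14], [0, 0, -14], [0, 0, -14], [0, 0, -14]]}}

```text
t: 21.85
position: [551.0, -30.5, 31.5]
tool_rot: [0.001, -0.161, 0.987, -0.0]
contact_force: [-0.1, -0.4, 1.1]
gripper_width: 0.349
grip_force: 0.0
```

Emit:
{"op": "apply_moves", "data": {"translation": [[0, 0, 0], [0, 0, 0], [0, 0, 0], [0, 0, 0]], "rot": [[0, 0, 0], [0, 0, 0], [0, 0, 0], [0, 0, 0]], "grip": 0.0}}

```text
t: 22.35
position: [551.1, -30.5, 31.8]
tool_rot: [0.001, -0.161, 0.987, -0.0]
contact_force: [-1.3, -0.1, 5.8]
gripper_width: 0.135
grip_force: 58.9
```

Emit:
{"op": "apply_moves", "data": {"translation": [[0, 0, -0.005], [0, 0, -0.009], [-0.004, 0, -0.009], [-0.008, 0, -0.009], [-0.008, 0, -0.009], [-0.008, 0, -0.009]], "rot": [[0, 0, 0], [0, 0, 0], [0, 0, 0], [0, 0, 0], [0, 0, 0], [0, 0, 0]]}}

```text
t: 23.1
position: [557.2, -28.0, 39.6]
tool_rot: [-0.001, -0.161, 0.987, 0.0]
contact_force: [-1.9, -0.0, -0.6]
gripper_width: 0.135
grip_force: 58.5
```

Run:
```python
from h import *
s=sidedark((305,245,365,280),75,10,22); cv2.imwrite("pics/side15.png",s);print(tou(st()[1]))
go((*w(18.3,-31),39,184.7),(*w(18.3,-31),30.5,184.7))
m=cv2.inRange(cv2.cvtColor(s,cv2.COLOR_BGR2HSV),(8,90,60),(28,255,255))[240:285,330:400]
n,l,k,c=cv2.connectedComponentsWithStats(m); print([(c[i]+[330,240],k[i,4]) for i in range(1,n) if k[i,4]>2])
```

```text
[339.6 250. ] 46 bb [ 5 12] [577.6  23.1  22. ] unit [35.8 34.1]
[350.1 250.1] 108 bb [13 13] [597.6  10.3  22. ] unit [54.7 19.7]
[331.5 251.6] 23 bb [6 5] [557.7  25.4  22. ] unit [16.1 38. ]
[312.8 258. ] 20 bb [6 5] [505.5  17.7  22. ] unit [-36.5  34.6]
[363.6 260.7] 13 bb [2 8] [593.5 -50.3  22. ] unit [ 45.7 -40.4]
[328.8 267.5] 21 bb [6 6] [512.7 -39.8  22. ] unit [-34.  -23.3]
[ 11.4 -15.1]
t 23.15 at [557.3 -28.   39.6] yaw -161.4 w 0.135 gf 58.5 F [-1.7  0.2 -0.5]
[-0.0029, -0.0171, 0.0006] [0.0, -0.1, 13.9]
[-0.0029, -0.0171, 0.0091] [0.0, -0.1, 13.9]
[(array([358.03846154, 261.76923077]), np.int32(26)), (array([379.5       , 273.53333333]), np.int32(30))]
```

Emit:
{"op": "apply_moves", "data": {"translation": [[-0.002, -0.005, 0], [-0.004, -0.01, 0], [-0.0057, -0.0155, 0], [-0.0057, -0.0176, 0], [-0.0057, -0.0176, 0], [-0.0057, -0.0176, 0], [-0.0057, -0.0176, 0]], "rot": [[0, 0, 4], [0, 0, 8], [0, 0, 12], [0, 0, 14.5], [0, 0, 14.5], [0, 0, 14.5], [0, 0, 14.5]]}}

```text
t: 24.02
position: [568.8, -42.9, 40.0]
tool_rot: [-0.0, -0.036, 0.999, -0.0]
contact_force: [-3.5, -2.4, -1.1]
gripper_width: 0.134
grip_force: 58.6
```

Run:
```python
from h import *
s,_=ctrl.read_camera("side"); cv2.imwrite("pics/side16.png",s);print(tou(st()[1]))
go((*w(21.2,-30.8),31,184))
m=cv2.inRange(cv2.cvtColor(s,cv2.COLOR_BGR2HSV),(8,90,60),(28,255,255))[240:285,330:400]
n,l,k,c=cv2.connectedComponentsWithStats(m); print([(c[i]+[330,240],k[i,4]) for i in range(1,n) if k[i,4]>2])
```

```text
[ 21.7 -30.9]
t 24.07 at [568.9 -42.9  40. ] yaw -175.9 w 0.136 gf 58.6 F [-2.4 -2.1 -0.5]
[0.0005, 0.0001, 0.009] [-0.0, -0.0, 0.1]
[(array([338.5, 248.5]), np.int32(4)), (array([339.27272727, 252.81818182]), np.int32(11)), (array([358.04545455, 262.27272727]), np.int32(22)), (array([379.5       , 273.53333333]), np.int32(30))]
```

Emit:
{"op": "apply_moves", "data": {"translation": [[0, 0, 0.003], [0, 0, 0.005], [0, 0, 0.007], [0, 0, 0.009], [0, 0, 0.009], [0, 0, 0.009]], "rot": [[0, 0, 0], [0, 0, 0], [0, 0, 0], [0, 0, 0], [0, 0, 0], [0, 0, 0]]}}

```text
t: 24.82
position: [569.6, -42.7, 31.8]
tool_rot: [0.0, -0.036, 0.999, 0.0]
contact_force: [-3.9, -2.4, 5.9]
gripper_width: 0.135
grip_force: 59.3
```

```bash
cat > br.py <<'E'
from h import *
import sys
def br(tag):
    s,_=ctrl.read_camera("side"); cv2.imwrite(f"pics/{tag}.png",s); go(); print(tou(st()[1]))
    m=cv2.inRange(cv2.cvtColor(s,cv2.COLOR_BGR2HSV),(8,90,60),(28,255,255))[240:285,330:400]
    n,l,k,c=cv2.connectedComponentsWithStats(m); print([((c[i]+[330,240]).round(1),int(k[i,4]),k[i,2:4]) for i in range(1,n) if k[i,4]>2])
    return s
E
python3 -c "
from br import *
s=br('side17'); print(s[255:270,350:367].max(2))"
```

```text
t 24.88 at [569.6 -42.8  31.8] yaw -175.9 w 0.132 gf 59.3 F [-4.3 -1.4  5. ]
[ 22.5 -30.9]
[(array([338.5, 248.5]), 4, array([2, 2], dtype=int32)), (array([339.3, 252.8]), 11, array([5, 3], dtype=int32)), (array([359.2, 263.6]), 5, array([3, 2], dtype=int32)), (array([379.5, 273.5]), 30, array([6, 7], dtype=int32))]
[[ 97 113 107  72  57  55  57  57  58  72 104 126 129 120 111 117 124]
 [ 98 112 106  74  56  55  58  56  58  71 104 127 125  97  82  96 110]
 [ 96 113 106  73  57  57  56  57  57  73 105 128 120  82  60  73  84]
 [ 99 112 106  72  55  57  58  57  57  74 110 129 118  74  54  60  62]
 [105 115 106  72  57  57  57  59  58  74 110 130 116  75  55  55  56]
 [108 116 107  71  56  55  57  57  60  78 112 125 109  70  55  56  57]
 [108 117 106  71  56  57  57  61  66  92 124 122  97  65  55  55  56]
 [108 117 107  76  62  65  72  78  93 115 134 126  95  66  55  57  56]
 [103 114 111  94  82  85 100 111 121 134 138 126  99  69  55  55  57]
 [ 90 103 111 113 111 111 120 129 135 140 134 120 105  83  71  68  67]
 [ 81  93 112 130 138 134 129 128 128 128 121 114 110 104 100  98  99]
 [111 121 135 147 153 150 142 135 121 116 112 112 114 113 112 110 111]
 [142 146 152 155 154 155 152 148 137 125 117 114 113 113 113 112 113]
 [152 154 153 155 155 155 154 155 151 143 133 123 116 111 113 112 114]
 [155 154 155 154 153 154 153 155 154 152 149 143 132 117 114 113 114]]
```

Emit:
{"op": "apply_moves", "data": {"translation": [[0, 0, -0.001], [0.002, 0, -0.001], [0.004, 0, -0.001], [0.005, 0, -0.001], [0.005, 0, -0.001], [0.005, 0, -0.001]], "rot": [[0, 0, 0], [0, 0, 0], [0, 0, 0], [0, 0, 0], [0, 0, 0], [0, 0, 0]]}}

```text
t: 25.62
position: [564.0, -42.9, 32.0]
tool_rot: [-0.0, -0.036, 0.999, 0.0]
contact_force: [-2.1, -0.2, -0.3]
gripper_width: 0.133
grip_force: 58.6
```

```bash
python3 -c "
from br import *
s=br('side18'); print(s[255:270,350:367].max(2))"
```

```text
t 25.68 at [564.1 -42.9  32. ] yaw -175.9 w 0.132 gf 58.6 F [-2.2  0.  -0.2]
[ 16.9 -30.6]
[(array([338.5, 248.5]), 4, array([2, 2], dtype=int32)), (array([339.2, 252.9]), 12, array([5, 3], dtype=int32)), (array([358. , 263.5]), 6, array([3, 2], dtype=int32)), (array([379.5, 273.5]), 30, array([6, 7], dtype=int32))]
[[105  73  55  55  56  56  57  74 109 128 131 130 129 120 110 117 123]
 [106  71  57  57  58  57  57  75 107 128 132 130 122  98  82  96 110]
 [106  71  56  56  57  56  58  79 116 128 130 130 119  81  62  73  85]
 [106  72  55  58  58  57  59  87 129 131 130 129 118  75  55  60  62]
 [106  72  58  57  57  58  58  83 120 126 127 127 115  74  54  56  58]
 [100  69  55  57  60  59  59  77 108 118 118 119 105  70  56  57  55]
 [ 95  66  58  57  57  58  63  85 115 123 116 111  95  65  55  56  56]
 [ 96  67  57  59  63  69  81 106 129 133 118 109  94  65  55  56  55]
 [105  82  72  77  86 101 113 128 139 134 116 110 100  69  55  56  57]
 [113 105 106 108 116 125 132 139 139 130 115 112 105  85  70  68  67]
 [113 119 131 137 141 142 140 135 127 118 112 114 112 105 101  98  98]
 [122 138 147 151 153 152 147 137 120 112 112 113 114 112 112 109 113]
 [144 150 153 154 155 154 153 148 135 124 117 114 113 113 114 113 114]
 [154 155 155 155 154 155 155 153 150 143 132 123 118 113 114 112 114]
 [155 154 154 154 154 154 155 155 154 153 150 142 132 116 114 114 113]]
```

Emit:
{"op": "apply_moves", "data": {"translation": [[0.002, 0, 0], [0.004, 0, 0], [0.004, 0, 0], [0.004, 0, 0]], "rot": [[0, 0, 0], [0, 0, 0], [0, 0, 0], [0, 0, 0]]}}

```text
t: 26.18
position: [563.1, -43.0, 32.9]
tool_rot: [0.003, -0.036, 0.999, -0.0]
contact_force: [5.0, 0.3, -4.2]
gripper_width: 0.134
grip_force: 58.6
```

```bash
python3 -c "
from br import *
s=br('side19')
print(cv2.cvtColor(s,cv2.COLOR_BGR2HSV)[255:268,350:364,1])"
```

```text
t 26.23 at [563.  -42.9  32.9] yaw -175.9 w 0.135 gf 58.6 F [ 5.4 -1.  -4. ]
[ 15.9 -30.5]
[(array([338.8, 248.4]), 5, array([3, 2], dtype=int32)), (array([338.9, 252.9]), 9, array([4, 3], dtype=int32)), (array([357.9, 263.2]), 9, array([4, 3], dtype=int32)), (array([379.5, 273.5]), 30, array([6, 7], dtype=int32))]
[[  6   0   9   9   5   9   4   6  10   8  10  10  10  11]
 [  3  12   5   4   9   4   0   6  12   8   8   8   8  10]
 [  9   8   0   4   5   5   0  21  20  12  10  10  11  10]
 [  6   4   9   5   4   4  12  57  55  21  10  10   9  10]
 [  3   4   5   4   4   4  24  67  62  20   8  10  11   7]
 [  6   4   5   4   9   9  12  39  41  19   6   4   7   7]
 [  6   0   4   0   4   4   7  26  46  60  26   5   3   4]
 [  6   4   4   4   7   3  37  73  95  99  39   7   8   8]
 [  8   6   6   0   8  32  75 114 129 108  38   7  10   7]
 [  7   2   0   6  30  69 105 122 122  92  25   7  10   6]
 [  0   4   6  11  24  52  71  79  73  37   7  11   9   7]
 [  8   9   9   8  12  22  26  24  17   5   9   9   9   9]
 [ 10  12  12   8  12  13  10   9   6   2   9   7   9   9]]
```

Emit:
{"op": "apply_moves", "data": {"translation": [[-0.003, 0, 0], [-0.003, 0, 0], [-0.003, 0, 0], [-0.003, 0, 0]], "rot": [[0, 0, 0], [0, 0, 0], [0, 0, 0], [0, 0, 0]], "grip": 0.035}}

```text
t: 26.72
position: [562.6, -43.2, 32.0]
tool_rot: [-0.0, -0.036, 0.999, 0.0]
contact_force: [0.1, -0.3, -0.1]
gripper_width: 0.407
grip_force: 0.0
```

Emit:
{"op": "apply_moves", "data": {"translation": [[0, 0, -0.02], [0, 0, -0.05], [0, -0.04, -0.08], [0, -0.1, -0.08], [0, -0.16, -0.08], [0, -0.17, -0.08], [0, -0.17, -0.08], [0, -0.17, -0.08]], "rot": [[0, 0, 0], [0, 0, 0], [0, 0, 0], [0, 0, 0], [0, 0, 0], [0, 0, 0], [0, 0, 0], [0, 0, 0]]}}

```text
t: 27.72
position: [575.6, -209.9, 112.2]
tool_rot: [0.0, -0.037, 0.999, 0.001]
contact_force: [0.4, 0.8, 0.0]
gripper_width: 0.41
grip_force: 0.0
```

Run:
```python
from br import *
br("side20")
print("unit");sidedark((305,245,365,280),75,10,22)
print("side spr");sidedark((385,315,455,355),95,8,6)
print("top");t=sidedark((440,215,475,265),85,8,12,"top"); cv2.imwrite("pics/top20.png",t)
m=cv2.inRange(cv2.cvtColor(t,cv2.COLOR_BGR2HSV),(8,90,60),(28,255,255))[200:230,320:395]
n,l,k,c=cv2.connectedComponentsWithStats(m); print([(c[i]+[320,200],k[i,4],tou(onz("top",[c[i]+[320,200]],25)[0])) for i in range(1,n) if k[i,4]>2])
go((523.8,-302.2,60,171.8),(523.8,-302.2,13,171.8))
```

```text
t 27.77 at [ 575.7 -209.7  112.1] yaw -175.7 w 0.414 gf 0.0 F [ 0.5 -0.1 -0.1]
[  14.9 -197.7]
[(array([338.5, 248.5]), 4, array([2, 2], dtype=int32)), (array([339.3, 252.8]), 11, array([5, 3], dtype=int32)), (array([356.5, 259. ]), 6, array([2, 3], dtype=int32)), (array([357.2, 263.2]), 12, array([5, 3], dtype=int32)), (array([379.5, 273.5]), 30, array([6, 7], dtype=int32))]
unit
[351.  248.7] 64 bb [13  9] [603.7  15.8  22. ] unit [61.2 24.7]
[330.9 251.9] 15 bb [5 5] [555.6  24.7  22. ] unit [14.  37.5]
[312.8 258.5] 12 bb [5 4] [504.4  15.5  22. ] unit [-37.8  32.5]
[363.7 260.8] 12 bb [2 8] [593.2 -51.   22. ] unit [ 45.3 -41. ]
[348.6 262.8] 15 bb [4 5] [560.2 -42.4  22. ] unit [ 13.2 -29.8]
[329.8 269.3] 19 bb [6 5] [510.4 -48.   22. ] unit [-37.  -31.3]
side spr
[418.7 343.4] 26 bb [10  4] [ 517.7 -322.9    6. ] unit [ -52.1 -305.9]
top
[445.5 235.9] 515 bb [16 50] [ 543.2 -279.8   12. ] unit [ -23.2 -265. ]
[(array([381.15789474, 214.15789474]), np.int32(19), array([ 41.8, -98.3])), (array([355.11111111, 218.33333333]), np.int32(9), array([ 34.6, -29.9])), (array([329.88888889, 219.66666667]), np.int32(9), array([34.7, 35.7]))]
t 27.93 at [ 575.5 -210.6  112. ] yaw -175.7 w 0.41 gf 0.0 F [-0.4 -0.1 -0.1]
[0.0583, -0.0876, 0.0519] [0.1, -0.0, 12.5]
[0.0583, -0.0876, 0.0989] [0.1, -0.0, 12.5]
```

Emit:
{"op": "apply_moves", "data": {"translation": [[0, 0.06, -0.03], [0, 0.12, -0.03], [0, 0.12, -0.03], [0, 0.12, -0.03]], "rot": [[0, 0, 0], [0, 0, 0], [0, 0, 0], [0, 0, 0]]}}

```text
t: 28.42
position: [566.5, -92.0, 142.0]
tool_rot: [-0.0, -0.037, 0.999, -0.0]
contact_force: [-0.1, -0.9, 0.8]
gripper_width: 0.41
grip_force: 0.0
```

Run:
```python
from br import *
t=sidedark((440,200,490,275),95,8,12,"top"); cv2.imwrite("pics/top21.png",t)
print("side"); s=sidedark((385,310,460,365),95,8,6); cv2.imwrite("pics/side21.png",s)
go((523.8,-302.2,60,171.8))
```

```text
[456.4 229.7] 31 bb [6 7] [ 560.4 -308.4   12. ] unit [  -8.4 -294.9]
[459.2 244. ] 32 bb [6 7] [ 522.9 -315.4   12. ] unit [ -46.3 -298.9]
side
[436.4 333.5] 11 bb [4 4] [ 561.4 -315.9    6. ] unit [  -8.  -302.5]
[418.9 343.3] 27 bb [10  5] [ 518.1 -322.8    6. ] unit [ -51.7 -305.8]
t 28.52 at [566.3 -94.8 142. ] yaw -176.0 w 0.409 gf 0.0 F [-0.3 -0.6 -0.5]
[0.0567, -0.2039, 0.0822] [-0.1, -0.0, 12.2]
```

Run:
```python
from br import *
go((524.9,-315,60,190.6),(524.9,-315,13.3,190.6))
```

```text
t 28.52 at [566.3 -94.8 142. ] yaw -176.0 w 0.409 gf 0.0 F [-0.3 -0.6 -0.5]
[0.0565, -0.2168, 0.0822] [-0.1, -0.0, -6.6]
[0.0565, -0.2167, 0.1289] [-0.1, -0.0, -6.6]
```

Emit:
{"op": "apply_moves", "data": {"translation": [[0.015, -0.055, 0], [0.03, -0.11, 0.02], [0.045, -0.17, 0.06], [0.0565, -0.2168, 0.08], [0.0565, -0.2168, 0.09], [0.0565, -0.2168, 0.09], [0.0565, -0.2168, 0.09], [0.0565, -0.2168, 0.09]], "rot": [[0, 0, 0], [0, 0, -3], [0, 0, -6.6], [0, 0, -6.6], [0, 0, -6.6], [0, 0, -6.6], [0, 0, -6.6], [0, 0, -6.6]]}}

```text
t: 29.52
position: [527.2, -312.0, 53.0]
tool_rot: [0.001, -0.094, 0.996, -0.0]
contact_force: [-0.4, 0.7, 0.1]
gripper_width: 0.405
grip_force: 0.0
```

Run:
```python
from br import *
go((524.9,-315,13.3,190.6))
```

```text
t 29.52 at [ 527.2 -312.    53. ] yaw -169.2 w 0.405 gf 0.0 F [-0.4  0.7  0.1]
[0.0029, -0.0025, 0.0397] [-0.0, 0.1, 0.2]
```

Emit:
{"op": "apply_moves", "data": {"translation": [[0.0025, -0.0025, 0.01], [0.0025, -0.0025, 0.03], [0.0025, -0.0025, 0.0397], [0.0025, -0.0025, 0.0397], [0.0025, -0.0025, 0.0397], [0.0025, -0.0025, 0.0397]], "rot": [[0, 0, 0], [0, 0, 0], [0, 0, 0], [0, 0, 0], [0, 0, 0], [0, 0, 0]]}}

```text
t: 30.28
position: [523.6, -316.2, 12.1]
tool_rot: [-0.0, -0.093, 0.996, 0.0]
contact_force: [0.0, 0.6, -0.1]
gripper_width: 0.405
grip_force: 0.0
```

Emit:
{"op": "apply_moves", "data": {"translation": [[0, 0, 0], [0, 0, 0], [0, 0, 0], [0, 0, 0]], "rot": [[0, 0, 0], [0, 0, 0], [0, 0, 0], [0, 0, 0]], "grip": 0.0}}

```text
t: 30.78
position: [523.8, -316.4, 12.6]
tool_rot: [0.0, -0.093, 0.996, -0.0]
contact_force: [-0.2, -0.7, 1.9]
gripper_width: 0.142
grip_force: 59.0
```

Emit:
{"op": "apply_moves", "data": {"translation": [[0, 0, -0.03], [0, 0, -0.06], [0, 0, -0.085], [0, 0, -0.085], [0, 0, -0.085], [0, 0, -0.085]], "rot": [[0, 0, 0], [0, 0, 0], [0, 0, 0], [0, 0, 0], [0, 0, 0], [0, 0, 0]]}}

```text
t: 31.52
position: [522.5, -315.5, 95.5]
tool_rot: [-0.001, -0.093, 0.996, 0.001]
contact_force: [0.5, -0.4, -0.6]
gripper_width: 0.141
grip_force: 58.7
```

Run:
```python
from br import *
go((*w(-35.5,-95.5),98,184.7),(*w(-35.5,-95.5),57,184.7))
```

```text
t 31.52 at [ 522.5 -315.5   95.5] yaw -169.3 w 0.141 gf 58.7 F [ 0.5 -0.4 -0.6]
[-0.0325, 0.201, -0.0022] [0.1, -0.2, 6.0]
[-0.0326, 0.201, 0.0388] [0.1, -0.2, 6.0]
```

Emit:
{"op": "apply_moves", "data": {"translation": [[-0.01, 0.06, 0], [-0.02, 0.12, 0], [-0.03, 0.18, 0], [-0.0325, 0.201, 0.01], [-0.0325, 0.201, 0.03], [-0.0325, 0.201, 0.037], [-0.0325, 0.201, 0.037], [-0.0325, 0.201, 0.037], [-0.0325, 0.201, 0.037]], "rot": [[0, 0, 2], [0, 0, 4], [0, 0, 6], [0, 0, 6], [0, 0, 6], [0, 0, 6], [0, 0, 6], [0, 0, 6], [0, 0, 6]]}}

```text
t: 32.65
position: [518.9, -113.3, 61.0]
tool_rot: [0.001, -0.04, 0.999, -0.0]
contact_force: [0.4, -0.2, 0.2]
gripper_width: 0.133
grip_force: 58.8
```

Run:
```python
from br import *
s=br("side22"); _,p,_=st(); z=p[2]-12.6
print("ring block cand"); 
for off in(-20,-24,-28,-32): print(off,"tip",proj("side",[[*(p[:2]+off*ux),z+.5]]).round(1)[0],"blk",proj("side",[[*(p[:2]+(off+63)*ux),z+6]]).round(1)[0])
u=proj("side",[[*(p[:2]-26*ux),z+5]])[0].astype(int); g=cv2.cvtColor(s,cv2.COLOR_BGR2GRAY)
print("org",u-[12,6]); print(g[u[1]-6:u[1]+10,u[0]-12:u[0]+10])
u=proj("side",[[*(p[:2]+37*ux),z+6]])[0].astype(int); print("org",u-[10,6]); print(s.max(2)[u[1]-6:u[1]+8,u[0]-10:u[0]+10])
print("hole",proj("side",[[*w(-62,-96),27]]))
```

```text
t 32.7 at [ 518.9 -113.2   61. ] yaw -175.4 w 0.139 gf 58.8 F [ 0.1 -0.3  0.1]
[-33.8 -97. ]
[(array([338.5, 248.5]), 4, array([2, 2], dtype=int32)), (array([338.9, 252.9]), 9, array([4, 3], dtype=int32)), (array([379.5, 273.5]), 30, array([6, 7], dtype=int32))]
ring block cand
-20 tip [342.  271.9] blk [367.4 261. ]
-24 tip [340.3 272.4] blk [365.8 261.5]
-28 tip [338.6 273. ] blk [364.3 262. ]
-32 tip [336.9 273.5] blk [362.7 262.5]
org [327 264]
[[147 145 140 136 143 146 146 143 141 137 137 142 141 128 127 121 109 104
   98  77  82 108]
 [124 118 107 103 114 124 132 134 135 135 128 133 132 124 122 114 100  95
  103  87  85 108]
 [ 94  86  79  77  85  97 112 121 126 126 121 124 123 118 115 105  81  74
   88  88  84 108]
 [ 83  73  70  71  73  77  90 111 129 129 125 122 118 115 113 108  90  72
   74  77  83 108]
 [ 83  72  70  71  68  70  81 107 127 130 124 118 116 123 129 132 124  99
   76  68  79 108]
 [ 78  72  70  69  68  68  80 107 122 127 128 120 123 137 144 148 145 131
  104  82  84 105]
 [ 70  68  68  68  68  67  83 109 125 138 139 126 125 137 149 151 152 147
  133 111 100 1
[... 1381 characters left out ...]
87 130 153 158 151 124  89  78  79  77  70  74  87  98 102
  113 119]
 [ 60  59  64  91 142 175 188 166 136 104  81  78  75  69  70  79  99 110
  123 128]
 [ 62  61  65  96 144 165 171 157 137 111  82  73  73  68  67  69  80  98
  124 129]
 [ 61  60  63  85 127 142 144 139 128 106  79  72  71  68  71  76  75  87
  118 126]
 [ 60  61  62  76 108 123 124 122 116  95  78  75  78  83  89  98  87  84
   98 106]
 [ 63  63  62  75 100 108 109 112 110  98  90  91 102 114 120 119  97  78
   77  80]
 [ 60  62  72  94 115 113 109 110 112 108 105 107 112 120 126 124 100  76
   72  72]
 [ 73  82 103 129 139 134 124 116 112 111 113 114 114 115 117 114  97  80
   85  91]]
hole [[338.26759073 282.76715626]]
```

Run:
```python
from h import *
print(tou(onz("side",[(338.7,272.0)],48.9)[0]),tou(onz("side",[(338.7,272.6)],48.9)[0]))
# h2 at low hover (c13): tip px & final
print("c13 tip",tou(onz("side",[(319.9,268.8)],28.4)[0]),"tcp -38.9,-27.6")
go((*w(-34.6,-97.5),42,184.7))
```

```text
[-59.4 -93.8] [-60.9 -95.9]
c13 tip [-59.5 -28. ] tcp -38.9,-27.6
t 32.7 at [ 518.9 -113.2   61. ] yaw -175.4 w 0.139 gf 58.8 F [ 0.1 -0.3  0.1]
[0.0008, -0.0005, 0.019] [-0.0, 0.1, -0.1]
```

Emit:
{"op": "apply_moves", "data": {"translation": [[0.0005, 0.0008, 0.007], [0.0005, 0.0008, 0.013], [0.0005, 0.0008, 0.018], [0.0005, 0.0008, 0.0195], [0.0005, 0.0008, 0.0195], [0.0005, 0.0008, 0.0195]], "rot": [[0, 0, 0], [0, 0, 0], [0, 0, 0], [0, 0, 0], [0, 0, 0], [0, 0, 0]]}}

```text
t: 33.45
position: [518.0, -112.0, 41.0]
tool_rot: [0.0, -0.041, 0.999, -0.0]
contact_force: [0.2, 0.3, -0.9]
gripper_width: 0.14
grip_force: 58.8
```

Run:
```python
from br import *
s=br("side23"); g=cv2.cvtColor(s,cv2.COLOR_BGR2GRAY); print(g[270:290,330:348])
```

```text
t 33.5 at [ 518.  -112.    41.1] yaw -175.3 w 0.137 gf 58.8 F [ 0.8  0.5 -1.2]
[-34.6 -95.7]
[(array([379.5, 273.5]), 30, array([6, 7], dtype=int32))]
[[ 67  66  68  81 109 126 138 144 142 138 117 105  82  61  57  58  77 108]
 [ 69  72  76  95 122 140 146 149 150 148 133 111  83  65  61  61  79 109]
 [ 90 102 110 128 141 148 149 150 151 149 140 116  93  84  77  72  83 109]
 [129 137 141 146 149 150 150 149 148 145 137 123 113 106  98  85  84 109]
 [142 149 150 152 151 150 148 143 139 135 128 118 106  96 101  98  88 109]
 [138 143 148 151 151 151 146 135 130 131 129 117  91  75  86  97  88 108]
 [132 136 139 145 149 152 147 131 129 140 141 131 102  77  74  81  84 108]
 [132 133 135 138 143 148 145 130 131 144 150 146 131 107  82  70  80 108]
 [132 132 131 133 136 140 139 130 128 140 150 151 146 136 111  87  83 105]
 [133 133 131 132 132 134 137 136 128 135 149 151 150 148 139 122 100 103]
 [133 133 133 132 132 131 134 134 127 134 148 152 152 152 149 144 130 120]
 [132 133 133 132 132 131 132 130 129 134 143 147 151 152 152 150 147 142]
 [127 130 132 132 129 128 129 130 129 132 136 141 145 150 151 152 150 149]
 [128 129 131 131 127 124 128 131 130 129 131 134 139 145 156 156 152 150]
 [123 128 130 131 127 127 136 139 136 131 131 130 135 148 169 165 156 152]
 [116 121 126 130 129 131 136 137 137 132 132 131 131 140 155 154 154 152]
 [114 115 119 125 129 128 130 131 133 133 132 130 128 130 139 143 148 155]
 [116 114 114 116 121 125 127 128 130 129 127 125 124 127 137 143 155 176]
 [124 117 115 115 114 117 124 126 123 122 120 120 123 133 140 152 180 209]
 [140 131 120 115 113 115 117 120 116 117 119 120 125 136 142 156 195 224]]
```

Emit:
{"op": "apply_moves", "data": {"translation": [[-0.0006, 0, 0.002], [-0.0006, 0, 0.004], [-0.0006, 0, 0.006], [-0.0006, 0, 0.006], [-0.0006, 0, 0.006]], "rot": [[0, 0, 0], [0, 0, 0], [0, 0, 0], [0, 0, 0], [0, 0, 0]]}}

```text
t: 34.12
position: [519.2, -112.0, 36.5]
tool_rot: [0.0, -0.041, 0.999, 0.0]
contact_force: [-2.6, 0.7, 10.3]
gripper_width: 0.144
grip_force: 60.1
```

Emit:
{"op": "apply_moves", "data": {"translation": [[0, 0, -0.006], [0.0025, 0, -0.007], [0.0025, 0, -0.007], [0.0025, 0, -0.007]], "rot": [[0, 0, 0], [0, 0, 0], [0, 0, 0], [0, 0, 0]]}}

```text
t: 34.62
position: [515.5, -112.0, 41.5]
tool_rot: [-0.0, -0.041, 0.999, 0.0]
contact_force: [0.0, -0.2, -0.1]
gripper_width: 0.139
grip_force: 58.8
```

Run:
```python
from br import *
s=br("side24"); g=cv2.cvtColor(s,cv2.COLOR_BGR2GRAY); print(g[268:290,330:346])
a=cv2.resize(s[250:295,320:375],None,fx=14,fy=13,interpolation=cv2.INTER_CUBIC)
cv2.imwrite("pics/c24.png",a)
```

```text
t 34.67 at [ 515.6 -112.1   41.5] yaw -175.3 w 0.14 gf 58.8 F [-0.4  0.2 -1.1]
[-37.  -95.6]
[(array([379.5, 273.5]), 30, array([6, 7], dtype=int32))]
[[ 69  67  69  81 107 128 129 127 117 101 101  83  63  58  59  77]
 [ 68  66  67  80 106 122 127 128 120 105 103  80  61  56  58  78]
 [ 67  66  67  81 109 126 139 142 134 118 104  78  59  57  58  78]
 [ 68  72  77  96 123 139 148 150 145 129 108  76  61  59  62  79]
 [ 90 101 110 129 142 147 149 150 148 135 113  88  79  75  70  82]
 [128 138 140 146 151 149 148 148 145 135 121 111 104  98  82  84]
 [141 149 150 152 152 149 143 140 137 129 117 101  99 106  93  85]
 [138 143 147 151 152 147 133 129 133 129 112  84  77  92  95  89]
 [133 136 139 145 150 146 131 128 141 139 123  93  70  75  83  85]
 [131 133 133 138 143 142 130 132 147 149 142 126  96  77  72  79]
 [132 131 132 133 135 135 126 130 146 151 150 145 128 102  81  82]
 [133 131 134 140 138 139 127 127 139 150 151 151 146 132 112  98]
 [132 134 143 158 151 156 136 124 131 143 150 151 152 148 139 129]
 [131 132 140 149 145 147 134 127 130 137 143 147 151 151 150 148]
 [127 130 134 135 132 131 129 128 131 134 137 140 146 149 151 152]
 [127 131 132 131 126 124 128 132 130 130 131 135 138 145 156 157]
 [122 127 130 130 127 129 136 137 136 129 130 131 134 151 178 172]
 [116 121 127 131 131 130 135 138 135 133 131 130 133 154 188 184]
 [114 115 120 125 128 128 131 132 133 132 131 130 131 148 171 166]
 [115 114 114 116 121 124 127 129 128 129 127 126 130 142 150 148]
 [124 117 115 113 115 119 123 127 122 121 120 125 132 139 142 150]
 [140 131 121 116 114 115 118 121 116 117 120 123 132 138 142 157]]
```

View pics/c24.png

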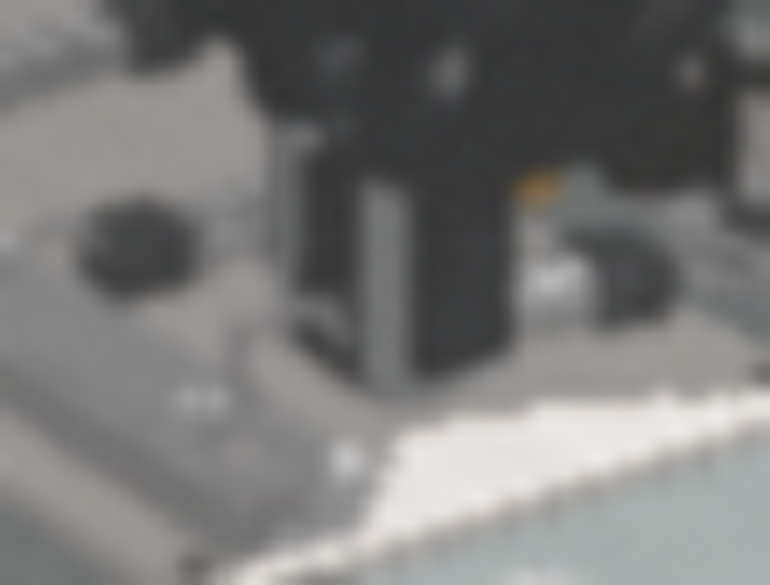

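Run:
```python
from br import *
s=cv2.imread("pics/side24.png"); g=s.max(2)
for th in(75,85,95):
    n,l,k,c=cv2.connectedComponentsWithStats((g[262:276,359:372]<th).astype(np.uint8))
    for i in range(1,n):
        if k[i,4]>8: u=c[i]+[359,262]; print(th,u.round(1),k[i,4],k[i,2:4],[tou(onz("side",[u],z)[0]) for z in (34,36)])
print(g[262:276,356:374])
for u in((337,281.3),(337,281.8),(336.9,282.2)): print(tou(onz("side",[u],29.4)[0]))
```

```text
75 [366.7 262.8] 24 [10  3] [array([ 29.2, -70.8]), array([ 26.6, -73.9])]
75 [365.2 271.1] 11 [5 5] [array([  3.1, -98.2]), array([   0.6, -101.2])]
85 [366.2 262.9] 31 [13  3] [array([ 28. , -70.5]), array([ 25.5, -73.6])]
85 [364.4 270.6] 31 [7 7] [array([  2.9, -95.7]), array([  0.5, -98.7])]
95 [366.  262.9] 34 [13  4] [array([ 27.5, -70.5]), array([ 24.9, -73.6])]
95 [364.7 270.7] 38 [8 8] [array([  3.4, -96.3]), array([  0.9, -99.3])]
[[ 56  56  61  63  69  75  69  58  55  57  56  55  54  56  55  56  81 120]
 [ 60  73  90  91  95 100  92  67  55  55  56  54  57  61  62  61  84 124]
 [ 72 103 121 116 110 110 105  84  70  68  69  69  76  84  83  74  86 121]
 [ 78 108 121 118 113 114 113 106 102  98  98 104 115 120 111  90  81  99]
 [ 79 110 116 114 112 112 111 110 108 108 112 121 131 133 125  97  76  76]
 [ 83 122 132 118 104  97  96  95  94 100 108 118 124 127 125 104  86  79]
 [ 85 126 140 123  97  81  78  77  77  83  94 108 120 123 121 119 114 103]
 [ 82 123 138 130 121  99  78  72  73  74  79  90 109 116 114 112 109 115]
 [ 89 134 157 155 160 143  98  78  79  75  71  77 100 121 123 115 108 112]
 [ 92 142 175 182 170 148 109  81  78  75  69  73  94 121 128 122 120 116]
 [ 96 146 162 164 155 139 109  80  75  71  68  75  95 115 120 116 117 116]
 [ 92 135 143 140 139 130 106  79  73  68  69  86 115 124 119 114 114 114]
 [ 86 124 131 127 128 122 102  82  84  88  91 110 139 144 134 124 118 114]
 [ 86 124 131 131 136 137 122 112 119 131 134 141 152 154 150 146 135 118]]
[-63.1 -93.3]
[-64.3 -95. ]
[-65.4 -96.2]
```

Emit:
{"op": "apply_moves", "data": {"translation": [[0, 0, 0.002], [0, 0, 0.004], [0, 0, 0.0055], [0, 0, 0.0055], [0, 0, 0.0055]], "rot": [[0, 0, 0], [0, 0, 0], [0, 0, 0], [0, 0, 0], [0, 0, 0]]}}

```text
t: 35.3
position: [515.7, -112.2, 36.3]
tool_rot: [-0.0, -0.041, 0.999, -0.0]
contact_force: [-0.8, 0.1, -0.1]
gripper_width: 0.141
grip_force: 58.8
```

Emit:
{"op": "apply_moves", "data": {"translation": [[0, 0, 0.002], [0, 0, 0.004], [0, 0, 0.0055], [0, 0, 0.0055], [0, 0, 0.0055]], "rot": [[0, 0, 0], [0, 0, 0], [0, 0, 0], [0, 0, 0], [0, 0, 0]]}}

```text
t: 35.92
position: [515.9, -112.0, 30.8]
tool_rot: [-0.0, -0.041, 0.999, 0.0]
contact_force: [-0.5, 0.2, -1.2]
gripper_width: 0.136
grip_force: 58.8
```

In the hole. Release and go over the ring block.

Emit:
{"op": "apply_moves", "data": {"translation": [[0, 0, 0.001], [0, 0, 0.001], [0, 0, 0.001]], "rot": [[0, 0, 0], [0, 0, 0], [0, 0, 0]], "grip": 0.03}}

```text
t: 36.3
position: [516.1, -112.0, 30.0]
tool_rot: [0.0, -0.041, 0.999, 0.0]
contact_force: [-0.8, 0.1, 0.5]
gripper_width: 0.353
grip_force: 0.0
```

Emit:
{"op": "apply_moves", "data": {"translation": [[0, 0, -0.02], [0, 0, -0.04], [-0.04, 0, -0.04], [-0.04, 0, -0.04], [-0.04, 0, -0.04], [-0.04, 0, -0.04]], "rot": [[0, 0, 0], [0, 0, 0], [0, 0, 0], [0, 0, 0], [0, 0, 0], [0, 0, 0]]}}

```text
t: 37.05
position: [554.3, -109.1, 69.3]
tool_rot: [-0.001, -0.04, 0.999, 0.0]
contact_force: [0.5, -0.2, 0.1]
gripper_width: 0.354
grip_force: 0.0
```

Run:
```python
from br import *
s=sidedark((335,262,385,292),75,8,22); cv2.imwrite("pics/side25.png",s); go((*w(3,-96),30.8,184.7)); print(tou(st()[1]))
```

```text
[348.9 263.1] 15 bb [5 4] [560.  -44.2  22. ] unit [ 12.8 -31.5]
[365.  277.2] 8 bb [4 3] [ 553.6 -114.5   22. ] unit [   0.7 -101.1]
[347.6 281.7] 22 bb [6 6] [ 513.5 -112.5   22. ] unit [-39.1 -95.8]
t 37.1 at [ 554.4 -109.1   69.4] yaw -175.4 w 0.355 gf 0.0 F [0.4 0.  0. ]
[-0.0012, -0.0002, 0.0386] [0.0, -0.1, -0.1]
[  1.9 -95.8]
```

Run:
```python
from br import *
s=cv2.imread("pics/side25.png"); g=s.max(2); print(g[270:284,355:374])
for th in(85,95,105):
    n,l,k,c=cv2.connectedComponentsWithStats((g[272:284,360:373]<th).astype(np.uint8))
    for i in range(1,n):
        if k[i,4]>6: u=c[i]+[360,272]; print(th,u.round(1),k[i,4],k[i,2:4],tou(onz("side",[u],22)[0]))
go((*w(2.2,-99.5),30.8,178),)
```

```text
[[155 155 156 155 156 156 154 150 139 128 119 116 114 113 113 113 104 100
  114]
 [154 156 155 155 155 156 155 152 147 140 132 126 119 116 116 118 116 115
  116]
 [156 156 156 154 152 149 144 129 124 121 129 136 131 125 124 122 123 125
  124]
 [156 156 156 150 130 116 108  94  89  90 104 122 129 130 127 123 119 117
  119]
 [156 154 155 142 110  92  81  77  76  77  81  94 114 135 139 132 123 118
  115]
 [149 148 147 135 119 113  96  83  80  84  75  75  95 126 142 142 138 131
  125]
 [137 135 137 137 138 149 130  92  79  80  74  71  88 124 142 142 142 139
  135]
 [134 130 126 134 150 168 145  93  78  77  71  70  88 128 148 150 149 148
  143]
 [127 123 122 130 144 154 133  89  74  73  70  71  94 132 152 155 155 152
  139]
 [123 125 126 127 128 131 115  83  75  77  79 101 131 147 154 159 165 160
  156]
 [123 128 128 128 127 135 139 125 121 129 137 166 194 182 174 185 202 194
  209]
 [129 146 153 155 162 177 203 205 204 206 210 221 230 224 222 225 230 224
  227]
 [163 201 212 214 217 223 231 232 232 232 231 232 235 236 233 232 232 218
  203]
 [205 228 230 231 232 233 234 234 234 234 235 232 230 232 223 208 205 188
  171]]
85 [364.  276.3] 26 [6 6] [  1.4 -96.8]
95 [363.9 276.1] 37 [8 7] [  2.1 -95.8]
105 [364. 276.] 41 [8 7] [  2.4 -95.7]
t 37.1 at [ 554.4 -109.1   69.4] yaw -175.4 w 0.355 gf 0.0 F [0.4 0.  0. ]
[-0.0004, -0.0037, 0.0386] [0.0, -0.1, 6.6]
```

Emit:
{"op": "apply_moves", "data": {"translation": [[0, -0.0006, 0.015], [0, -0.0006, 0.03], [0, -0.0006, 0.0385], [0, -0.0006, 0.0385], [0, -0.0006, 0.0385], [0, -0.0006, 0.0385]], "rot": [[0, 0, 2], [0, 0, 2], [0, 0, 2], [0, 0, 2], [0, 0, 2], [0, 0, 2]]}}

```text
t: 37.85
position: [556.4, -109.6, 31.9]
tool_rot: [0.001, -0.023, 1.0, -0.0]
contact_force: [-1.0, 0.3, -0.2]
gripper_width: 0.353
grip_force: 0.0
```

Emit:
{"op": "apply_moves", "data": {"translation": [[0, 0, 0], [0, 0, 0], [0, 0, 0], [0, 0, 0]], "rot": [[0, 0, 0], [0, 0, 0], [0, 0, 0], [0, 0, 0]], "grip": 0.0}}

```text
t: 38.35
position: [556.4, -109.6, 32.0]
tool_rot: [0.001, -0.023, 1.0, -0.0]
contact_force: [-0.1, 0.8, 5.5]
gripper_width: 0.135
grip_force: 58.9
```

Emit:
{"op": "apply_moves", "data": {"translation": [[0, 0, -0.005], [0, 0, -0.009], [-0.004, 0, -0.009], [-0.008, 0, -0.009], [-0.013, 0, -0.009], [-0.013, 0, -0.009], [-0.013, 0, -0.009]], "rot": [[0, 0, 0], [0, 0, 0], [0, 0, 0], [0, 0, 0], [0, 0, 0], [0, 0, 0], [0, 0, 0]]}}

```text
t: 39.22
position: [568.1, -108.9, 39.9]
tool_rot: [-0.001, -0.023, 1.0, 0.0]
contact_force: [-2.4, 0.4, -0.9]
gripper_width: 0.137
grip_force: 58.6
```

Run:
```python
from br import *
br("side26"); go((*w(22.3,-98.2),39.5,183.5))
```

```text
t 39.27 at [ 568.2 -108.9   40. ] yaw -177.3 w 0.132 gf 58.6 F [-2.4  0.3 -0.3]
[ 15.6 -96.7]
[(array([338.5, 248.5]), 4, array([2, 2], dtype=int32)), (array([339.3, 252.8]), 11, array([5, 3], dtype=int32)), (array([356.5, 259. ]), 6, array([2, 3], dtype=int32)), (array([357.2, 263.2]), 12, array([5, 3], dtype=int32)), (array([379.5, 273.7]), 29, array([6, 7], dtype=int32))]
t 39.27 at [ 568.2 -108.9   40. ] yaw -177.3 w 0.132 gf 58.6 F [-2.4  0.3 -0.3]
[-0.0067, -0.0013, 0.0005] [0.0, -0.1, -0.8]
```

Emit:
{"op": "apply_moves", "data": {"translation": [[-0.004, -0.0004, 0], [-0.008, -0.0008, 0], [-0.0097, -0.0008, 0], [-0.0097, -0.0008, 0], [-0.0097, -0.0008, 0.002], [-0.0097, -0.0008, 0.004], [-0.0097, -0.0008, 0.006], [-0.0097, -0.0008, 0.008], [-0.0097, -0.0008, 0.008], [-0.0097, -0.0008, 0.008]], "rot": [[0, 0, 0], [0, 0, 0], [0, 0, 0], [0, 0, 0], [0, 0, 0], [0, 0, 0], [0, 0, 0], [0, 0, 0], [0, 0, 0], [0, 0, 0]]}}

```text
t: 40.52
position: [578.7, -109.2, 32.6]
tool_rot: [0.0, -0.023, 1.0, -0.0]
contact_force: [-3.6, 0.9, 1.1]
gripper_width: 0.133
grip_force: 58.8
```

Run:
```python
from br import *
s=br("side27"); print(cv2.cvtColor(s,cv2.COLOR_BGR2HSV)[266:282,370:388,1])
```

```text
t 40.58 at [ 578.8 -109.2   32.6] yaw -177.3 w 0.133 gf 58.8 F [-3.8 -0.5  1.1]
[ 26.2 -97.9]
[(array([338.5, 248.5]), 4, array([2, 2], dtype=int32)), (array([339.3, 252.8]), 11, array([5, 3], dtype=int32)), (array([356.5, 259. ]), 6, array([2, 3], dtype=int32)), (array([357.2, 263.2]), 12, array([5, 3], dtype=int32)), (array([380.8, 275.1]), 8, array([4, 3], dtype=int32))]
[[  9   3   5   0   8   0   0   0   0   4   0   4   8  10  11  10  10  10]
 [  4   0   2   4   0   4   4   4   8   8   4   4   5  12  10  10  12   8]
 [  4   3   2   2   5   4   4   0   8   4   4   7   7  12  11  10  12  10]
 [  8   3   2   2   3   4   4   4   4   0   4   4   3   8  10  10  10  10]
 [  4   0   0   0   3   4   4   8   4   4   4   4   5   4   8  10  10  12]
 [  3   3   2   2   3   0   0   4   4   4   4   0   2   4   8  10  11  11]
 [  3   3   5   2   3   4   0   4   4   4   0  25  21  14   8   6   6  12]
 [  3   0   2   2   3   4   8   0   4   3  39  78  79  41   8   6   4   6]
 [  2   3   2   2   5   6   7   3  13  33  75 111 107  51   4   9   9   2]
 [  2   3   3   2   2   5   2  19  55  81 107 124 105  35   9   9   9   7]
 [  0   0   3   5   2   2   5  35  73 103 114 108  70  18   7   9   9   7]
 [  6   7   7   5   4   2   2  15  36  61  62  46  20   7  11   9   9   8]
 [ 11   9   9  10   5   2   4   4   6  11  11   6   8   8   8   8  10  10]
 [ 11  11  10  10   9   7   8  10   5   2   9   8  10  10  10  10  10   9]
 [ 11  11  11  10  11  10  11  12  10   6   9   8  11  11  10  12  10  10]
 [  8   7  11   7   9  10  11  11  10   6   9   8  11  12  13  10  12  10]]
```

Low without landing force. Pull toward the hook.

Emit:
{"op": "apply_moves", "data": {"translation": [[0.002, 0, 0], [0.004, 0, 0], [0.006, 0, 0], [0.008, 0, 0], [0.009, 0, 0], [0.009, 0, 0], [0.009, 0, 0]], "rot": [[0, 0, 0], [0, 0, 0], [0, 0, 0], [0, 0, 0], [0, 0, 0], [0, 0, 0], [0, 0, 0]]}}

```text
t: 41.45
position: [569.9, -109.6, 32.5]
tool_rot: [0.0, -0.023, 1.0, -0.0]
contact_force: [-2.6, -0.7, 2.2]
gripper_width: 0.132
grip_force: 58.8
```

Run:
```python
from br import *
s=br("side28"); print(cv2.cvtColor(s,cv2.COLOR_BGR2HSV)[266:282,370:388,1])
```

```text
t 41.5 at [ 569.8 -109.6   32.5] yaw -177.3 w 0.134 gf 58.8 F [-2.1 -0.3  2.4]
[ 17.2 -97.5]
[(array([338.5, 248.5]), 4, array([2, 2], dtype=int32)), (array([339.2, 252.9]), 12, array([5, 3], dtype=int32)), (array([356.5, 259. ]), 6, array([2, 3], dtype=int32)), (array([357.2, 263.2]), 12, array([5, 3], dtype=int32)), (array([378.4, 275.2]), 8, array([4, 3], dtype=int32))]
[[  5   3   4   4   4   0   8   4   6  10  10  12  10  10  11  10  10  10]
 [  2   0   0   0   4   4   4   4   6   8  11  12  12  12  10  12  12  12]
 [  2   6   4   0   8   0   8   4   6  14  10   8  10  10  12  10  10  12]
 [  2   0   4   4   4   4   8   4  26  32  15  12   8  10  10  10  10  12]
 [  2   3   4   4   8   4   8   4  45  53  21  10  12  12  10  10  13  12]
 [  2   3   4   8   4   8   4  12  40  41  16   8   8  10  10  10  10  10]
 [  5   3   0   4   4   8   0   0  17  24  18   8   6   8  10   6   8  10]
 [  5   3   4   0   4   8   4  10  23  38  54  13   2   2   4   2   4   8]
 [  5   3   0   4   4   4  20  53  71  91  84  20  11   7   6   6   9   4]
 [  2   3   0   0   3   8  42  92 114 119  92  15   9   9   9   7   9   9]
 [  2   0   3   2   2  30  70 106 118 110  67   9   9  11   9   9   9   7]
 [  2   0   4   6  10  18  51  63  69  53  22   7   9   7   7   7   9  10]
 [  4   9   9   8   7   9  17  18  17   9   7   9  10  10   8   8  10  10]
 [ 12  10  11  10   8   7   7  11   7   4   6  10   9  12  10  10  10  11]
 [ 12  11  11   9  10  10  11  11  10   4   6   8   9  11  12  10  12  12]
 [  9   7  10   8   9  11  11  11   9   2   9  10  11  12  10  10  12  12]]
```

Emit:
{"op": "apply_moves", "data": {"translation": [[0, 0, 0], [0, 0, 0], [0, 0, 0], [0, 0, 0]], "rot": [[0, 0, 0], [0, 0, 0], [0, 0, 0], [0, 0, 0]], "grip": 0.035}}

```text
t: 42.0
position: [569.9, -109.6, 32.5]
tool_rot: [0.0, -0.023, 1.0, -0.0]
contact_force: [-0.3, 0.2, -0.1]
gripper_width: 0.411
grip_force: 0.0
```

Emit:
{"op": "apply_moves", "data": {"translation": [[0, 0, -0.02], [0, 0, -0.05], [0, 0.0, -0.1], [0.02, -0.05, -0.15], [0.04, -0.11, -0.2], [0.04, -0.16, -0.25], [0.04, -0.16, -0.25], [0.04, -0.16, -0.25], [0.04, -0.16, -0.25]], "rot": [[0, 0, 0], [0, 0, 0], [0, 0, 0], [0, 0, 0], [0, 0, 0], [0, 0, 0], [0, 0, 0], [0, 0, 0], [0, 0, 0]]}}

```text
t: 43.12
position: [536.9, -269.1, 281.4]
tool_rot: [-0.001, -0.024, 1.0, 0.001]
contact_force: [-0.4, 1.1, 0.1]
gripper_width: 0.408
grip_force: 0.0
```

Run:
```python
from br import *
br("side29")
sidedark((305,245,370,292),80,10,22)
t,d=ctrl.read_camera("top"); cv2.imwrite("pics/top29.png",t)
m=cv2.inRange(cv2.cvtColor(t,cv2.COLOR_BGR2HSV),(8,90,60),(28,255,255))[200:230,320:395]
n,l,k,c=cv2.connectedComponentsWithStats(m); print([(c[i]+[320,200],k[i,4],tou(onz("top",[c[i]+[320,200]],25)[0])) for i in range(1,n) if k[i,4]>2])
d0=np.load("top0.npy"); K,di,T=P("top")
for col in(320,347,375):
    for row in range(172,206,3):
        z=d0[row,col]; 
        if z<=0: continue
        o,r=ray("top",[(col,row)]); q=o+r[0]*z; print(col,row,tou(q),round(q[2],0))
```

```text
t 43.17 at [ 536.8 -268.3  280.7] yaw -177.1 w 0.408 gf 0.0 F [-0.5 -0.  -0.4]
[ -28.6 -253. ]
[(array([338.5, 248.5]), 4, array([2, 2], dtype=int32)), (array([339.3, 252.8]), 11, array([5, 3], dtype=int32)), (array([356.5, 259. ]), 6, array([2, 3], dtype=int32)), (array([357.2, 263.2]), 12, array([5, 3], dtype=int32)), (array([376.4, 270.8]), 5, array([2, 3], dtype=int32)), (array([376.8, 275.4]), 9, array([5, 2], dtype=int32))]
[350.7 248.8] 73 bb [13  9] [602.8  15.9  22. ] unit [60.3 24.8]
[331.1 251.8] 20 bb [5 5] [556.1  24.6  22. ] unit [14.5 37.3]
[312.5 258. ] 24 bb [6 5] [505.1  18.2  22. ] unit [-36.8  35.1]
[366.9 259.8] 39 bb [5 9] [602.2 -50.4  22. ] unit [ 54.3 -41.1]
[348.6 262.3] 23 bb [6 6] [561.7 -40.3  22. ] unit [ 14.7 -27.7]
[329.6 269.1] 25 bb [6 5] [510.4 -47.2  22. ] unit [-37.  -30.5]
[367.7 274.2] 19 bb [4 6] [ 565.9 -106.3   22. ] unit [ 13.6 -93.9]
[347.6 282.6] 11 bb [7 3] [ 511.6 -115.7   22. ] unit [-41.3 -98.8]
[(array([355.11111111, 218.33333333]), np.int32(9), array([ 34.6, -29.9])), (array([380.125, 217.125]), np.int32(8), array([ 34.1, -95.1])), (
[... 299 characters left out ...]
] 16.0
320 202 [85.  58.5] 9.0
320 205 [77.  58.9] 9.0
347 172 [164.5 -18.7] -3.0
347 175 [155.3 -17.9] 1.0
347 178 [98.2  1.1] 226.0
347 181 [92.1  1.3] 223.0
347 184 [85.   1.9] 226.0
347 187 [78.9  2.1] 224.0
347 190 [96.1 -7.5] 99.0
347 193 [ 95.3 -10. ] 63.0
347 196 [ 91.6 -11.3] 40.0
347 199 [ 88.8 -13.1] 11.0
347 202 [ 80.7 -12.6] 12.0
347 205 [ 72.8 -12.1] 11.0
375 172 [160.  -93.7] -2.0
375 175 [102.4 -60.5] 221.0
375 178 [ 96.  -60.2] 220.0
375 181 [ 88.3 -58.9] 226.0
375 184 [ 82.1 -58.8] 224.0
375 187 [ 75.6 -58.4] 223.0
375 190 [ 94.9 -77.9] 85.0
375 193 [ 94.5 -83. ] 46.0
375 196 [ 91.5 -86.5] 18.0
375 199 [ 84.8 -87. ] 11.0
375 202 [ 76.9 -86.6] 10.0
375 205 [ 65.5 -82.9] 32.0
```

Run:
```python
from br import *
go((*w(-28,-150),300,184.7),(*w(130,0),300,184.7),(*w(130,0),216,184.7))
```

```text
t 43.27 at [ 536.9 -268.3  280.3] yaw -177.1 w 0.411 gf 0.0 F [-1.   0.2  0.8]
[0.0027, 0.103, -0.0194] [0.1, -0.2, -1.8]
[-0.1505, 0.2579, -0.0195] [0.1, -0.2, -1.8]
[-0.1508, 0.2577, 0.0645] [0.1, -0.2, -1.8]
```

Emit:
{"op": "apply_moves", "data": {"translation": [[-0.03, 0.05, -0.02], [-0.06, 0.1, -0.02], [-0.09, 0.15, -0.02], [-0.12, 0.2, -0.02], [-0.15, 0.257, -0.02], [-0.15, 0.257, -0.02], [-0.15, 0.257, -0.02], [-0.15, 0.257, 0.0], [-0.15, 0.257, 0.03], [-0.15, 0.257, 0.06], [-0.15, 0.257, 0.064], [-0.15, 0.257, 0.064], [-0.15, 0.257, 0.064]], "rot": [[0, 0, -1.8], [0, 0, -1.8], [0, 0, -1.8], [0, 0, -1.8], [0, 0, -1.8], [0, 0, -1.8], [0, 0, -1.8], [0, 0, -1.8], [0, 0, -1.8], [0, 0, -1.8], [0, 0, -1.8], [0, 0, -1.8], [0, 0, -1.8]], "grip": 0.0}}

```text
t: 44.9
position: [675.9, -8.2, 220.1]
tool_rot: [0.001, -0.039, 0.999, -0.0]
contact_force: [0.3, 0.6, 0.7]
gripper_width: -0.002
grip_force: 0.0
```

Run:
```python
from br import *
print(tou(st()[1]))
cs=[(110.5,218),(64.9,215.9),(25.4,200.5),(-9,175.7),(-31.5,150.3),(-48.5,120.9),(-59.3,88.7),(-62.5,68),(-63.5,54)]
go(*[(*w(x,0),z,184.7) for x,z in cs])
```

```text
[131.2  -5.1]
t 44.9 at [675.9  -8.2 220.1] yaw -175.6 w -0.002 gf 0.0 F [0.3 0.6 0.7]
[0.0207, 0.005, 0.002] [-0.0, 0.2, -0.3]
[0.0663, 0.0048, 0.004] [-0.0, 0.2, -0.3]
[0.1059, 0.0047, 0.0193] [-0.0, 0.2, -0.3]
[0.1403, 0.0045, 0.044] [-0.0, 0.2, -0.3]
[0.1629, 0.0044, 0.0693] [-0.0, 0.2, -0.3]
[0.18, 0.0044, 0.0986] [-0.0, 0.2, -0.3]
[0.1909, 0.0043, 0.1308] [-0.0, 0.2, -0.3]
[0.1942, 0.0043, 0.1515] [-0.0, 0.2, -0.3]
[0.1952, 0.0043, 0.1655] [-0.0, 0.2, -0.3]
```

Emit:
{"op": "apply_moves", "data": {"translation": [[0.01, 0.002, 0.002], [0.02, 0.005, 0.002], [0.035, 0.005, 0.003], [0.05, 0.005, 0.0035], [0.066, 0.005, 0.004], [0.08, 0.005, 0.008], [0.093, 0.005, 0.0135], [0.106, 0.005, 0.0193], [0.118, 0.005, 0.027], [0.13, 0.005, 0.036], [0.14, 0.005, 0.044], [0.14, 0.005, 0.044], [0.14, 0.005, 0.044]], "rot": [[0, 0, 0], [0, 0, 0], [0, 0, 0], [0, 0, 0], [0, 0, 0], [0, 0, 0], [0, 0, 0], [0, 0, 0], [0, 0, 0], [0, 0, 0], [0, 0, 0], [0, 0, 0], [0, 0, 0]]}}

```text
t: 46.52
position: [534.8, -13.6, 174.1]
tool_rot: [-0.0, -0.039, 0.999, -0.0]
contact_force: [-0.1, -0.0, 0.6]
gripper_width: 0.003
grip_force: 0.0
```

Run:
```python
from br import *
print(tou(st()[1]))
cs=[(-9,175.7),(-31.5,150.3),(-48.5,120.9),(-59.3,88.7),(-62.5,68),(-63.5,54)]
go(*[(*w(x,0),z,184.7) for x,z in cs])
s,_=ctrl.read_camera("side");cv2.imwrite("pics/side30.png",s)
d=ctrl.read_camera("top")[1]
for row in range(190,262,8):
    o,r=ray("top",[(300,row)]); q=o+r[0]*d[row,300]; print(row,tou(q),round(q[2]))
```

```text
[-9.9  1. ]
t 46.52 at [534.8 -13.6 174.1] yaw -175.5 w 0.003 gf 0.0 F [-0.1 -0.   0.6]
[-0.0009, -0.001, -0.0016] [-0.0, -0.0, -0.2]
[0.0216, -0.0011, 0.0238] [-0.0, -0.0, -0.2]
[0.0386, -0.0011, 0.0533] [-0.0, -0.0, -0.2]
[0.0493, -0.0011, 0.0855] [-0.0, -0.0, -0.2]
[0.0525, -0.0011, 0.1062] [-0.0, -0.0, -0.2]
[0.0535, -0.0012, 0.1202] [-0.0, -0.0, -0.2]
190 [121.8 109.8] -1
198 [ 90.9 109.4] 52
206 [ 67.2 110. ] 72
214 [ 43.5 110.3] 97
222 [ 21.1 110.6] 120
230 [-1.000e-01  1.109e+02] 141
238 [-20.6 111.2] 161
246 [-39.1 112.1] 165
254 [-49.2 118.3] 9
```

Emit:
{"op": "apply_moves", "data": {"translation": [[0.007, 0, 0.008], [0.0145, 0, 0.016], [0.0216, 0, 0.0238], [0.03, 0, 0.038], [0.0386, 0, 0.053], [0.044, 0, 0.07], [0.0493, 0, 0.0855], [0.051, 0, 0.096], [0.0525, 0, 0.106], [0.053, 0, 0.114], [0.0535, 0, 0.119], [0.0535, 0, 0.121], [0.0535, 0, 0.121], [0.0535, 0, 0.121]], "rot": [[0, 0, 0], [0, 0, 0], [0, 0, 0], [0, 0, 0], [0, 0, 0], [0, 0, 0], [0, 0, 0], [0, 0, 0], [0, 0, 0], [0, 0, 0], [0, 0, 0], [0, 0, 0], [0, 0, 0], [0, 0, 0]]}}

```text
t: 48.38
position: [481.7, -17.7, 54.9]
tool_rot: [-0.0, -0.039, 0.999, 0.0]
contact_force: [-4.6, -0.3, 13.1]
gripper_width: -0.001
grip_force: 6.4
```

Emit:
{"op": "apply_moves", "data": {"translation": [[0, 0, 0.001], [0, 0, 0.001], [0, 0, 0.001]], "rot": [[0, 0, 0], [0, 0, 0], [0, 0, 0]]}}

```text
t: 48.75
position: [481.7, -17.7, 54.7]
tool_rot: [-0.001, -0.039, 0.999, 0.001]
contact_force: [-6.5, -0.2, 19.1]
gripper_width: 0.001
grip_force: 9.9
```

Emit:
{"op": "apply_moves", "data": {"translation": [[0, 0, -0.02], [0, 0, -0.06], [0, -0.05, -0.1], [0.02, -0.11, -0.1], [0.04, -0.17, -0.1], [0.05, -0.19, -0.1], [0.05, -0.19, -0.1], [0.05, -0.19, -0.1]], "rot": [[0, 0, 0], [0, 0, 0], [0, 0, 0], [0, 0, 0], [0, 0, 0], [0, 0, 0], [0, 0, 0], [0, 0, 0]]}}

```text
t: 49.75
position: [447.3, -209.7, 152.3]
tool_rot: [0.0, -0.04, 0.999, 0.0]
contact_force: [0.1, 0.1, -0.3]
gripper_width: 0.001
grip_force: 0.0
```

Run:
```python
from br import *
go((*w(-110,-135),80,184.7),(*w(-110,-135),32,184.7))
t,d=ctrl.read_camera("top"); cv2.imwrite("pics/top31.png",t); s,_=ctrl.read_camera("side"); cv2.imwrite("pics/side31.png",s)
for row in range(195,265,8):
    o,r=ray("top",[(300,row)]); q=o+r[0]*d[row,300]; print(row,tou(q),round(q[2]))
for b in((280,260,298,280),(398,255,416,275)):
    sidedark(b,60,4,36,"top")
```

```text
t 49.75 at [ 447.3 -209.7  152.3] yaw -175.4 w 0.001 gf 0.0 F [ 0.1  0.1 -0.3]
[-0.0029, 0.0523, 0.0723] [0.0, 0.0, -0.1]
[-0.0029, 0.0523, 0.1203] [0.0, 0.0, -0.1]
195 [108.8 110.5] -3
203 [ 78.8 110.2] 47
211 [ 58.4 111.3] 47
219 [ 38.2 112.5] 44
227 [ 18.  113.6] 41
235 [ -2.9 114.5] 46
243 [-23.  115.7] 43
251 [-43.5 116.6] 46
259 [-63.6 117.8] 43
[287.2 271.4] 8 bb [4 3] [439.7 130.1  36. ] unit [-92.9 152. ]
[405.8 264.9] 12 bb [5 3] [ 463.9 -171.5   36. ] unit [ -93.4 -150.6]
[414.6 268.2] 5 bb [2 3] [ 456.1 -193.9   36. ] unit [-103.  -172.3]
```

Emit:
{"op": "apply_moves", "data": {"translation": [[-0.01, 0.03, 0], [-0.01, 0.067, 0.03], [-0.01, 0.067, 0.07], [-0.01, 0.067, 0.1], [-0.01, 0.067, 0.116], [-0.01, 0.067, 0.116], [-0.01, 0.067, 0.116], [-0.01, 0.067, 0.116]], "rot": [[0, 0, 0], [0, 0, 0], [0, 0, 0], [0, 0, 0], [0, 0, 0], [0, 0, 0], [0, 0, 0], [0, 0, 0]]}}

```text
t: 50.95
position: [452.6, -143.8, 37.6]
tool_rot: [0.001, -0.039, 0.999, -0.0]
contact_force: [-1.1, 0.8, -0.9]
gripper_width: -0.002
grip_force: 0.0
```

Run:
```python
from br import *
go(*[(*w(x,y),36,184.7) for x,y in [(-103,-131.5),(-103.6,-140.1),(-100.2,-150.3),(-94.5,-156.8),(-89.1,-162),(-85,-166)]]);print(tou(st()[1]))
```

```text
t 50.95 at [ 452.6 -143.8   37.6] yaw -175.5 w -0.002 gf 0.0 F [-1.1  0.8 -0.9]
[0.0006, -0.0094, 0.0016] [-0.0, 0.2, -0.2]
[0.0011, -0.018, 0.0016] [-0.0, 0.2, -0.2]
[-0.0023, -0.0282, 0.0016] [-0.0, 0.2, -0.2]
[-0.008, -0.0347, 0.0016] [-0.0, 0.2, -0.2]
[-0.0135, -0.0399, 0.0016] [-0.0, 0.2, -0.2]
[-0.0176, -0.0439, 0.0016] [-0.0, 0.2, -0.2]
[-102.4 -122.1]
```

Emit:
{"op": "apply_moves", "data": {"translation": [[0.0006, -0.005, 0.0015], [0.0006, -0.0094, 0.0015], [0.001, -0.0137, 0.0015], [0.001, -0.018, 0.0015], [-0.0006, -0.023, 0.0015], [-0.0023, -0.0282, 0.0015], [-0.005, -0.0315, 0.0015], [-0.008, -0.0347, 0.0015], [-0.0135, -0.0399, 0.0015], [-0.0176, -0.0439, 0.0015], [-0.0176, -0.0439, 0.0015], [-0.0176, -0.0439, 0.0015]], "rot": [[0, 0, 0], [0, 0, 0], [0, 0, 0], [0, 0, 0], [0, 0, 0], [0, 0, 0], [0, 0, 0], [0, 0, 0], [0, 0, 0], [0, 0, 0], [0, 0, 0], [0, 0, 0]]}}

```text
t: 52.45
position: [473.7, -185.7, 35.1]
tool_rot: [0.001, -0.04, 0.999, -0.0]
contact_force: [-0.4, 0.2, -0.5]
gripper_width: 0.004
grip_force: 0.2
```

Run:
```python
from br import *
go();print(tou(st()[1]))
s,_=ctrl.read_camera("side");cv2.imwrite("pics/side32.png",s); print(proj("side",[[*w(-68,-176),27],[*w(-92,-152),27],[*w(-68,-152),27]]))
for b in((330,285,385,320),): sidedark(b,65,6,27)
```

```text
t 52.45 at [ 473.7 -185.7   35.1] yaw -175.5 w 0.004 gf 0.2 F [-0.4  0.2 -0.5]
[ -84.8 -165.5]
[[361.47719378 301.16384275]
 [342.93009246 299.49188136]
 [353.37800025 295.63962927]]
[352.7 289.2] 70 bb [14 17] [ 501.3 -150.    27. ] unit [ -54.4 -132.2]
[359.3 301.8] 31 bb [5 7] [ 486.6 -194.6   27. ] unit [ -72.7 -175.5]
```

Emit:
{"op": "apply_moves", "data": {"translation": [[-0.002, 0, 0], [-0.004, 0, 0], [-0.004, 0, 0], [-0.004, 0, 0]], "rot": [[0, 0, 0], [0, 0, 0], [0, 0, 0], [0, 0, 0]]}}

```text
t: 53.05
position: [475.7, -185.4, 34.8]
tool_rot: [-0.001, -0.039, 0.999, 0.0]
contact_force: [-3.1, 0.2, 2.9]
gripper_width: -0.0
grip_force: 1.7
```

Emit:
{"op": "apply_moves", "data": {"translation": [[0.02, 0, 0], [0.04, 0, -0.06], [0.04, 0.05, -0.12], [0.04, 0.1, -0.12], [0.04, 0.16, -0.12], [0.04, 0.22, -0.12], [0.04, 0.28, -0.12], [0.03, 0.288, -0.12], [0.03, 0.288, -0.12]], "rot": [[0, 0, 0], [0, 0, 0], [0, 0, 0], [0, 0, 0], [0, 0, 0], [0, 0, 0], [0, 0, 0], [0, 0, 0], [0, 0, 0]]}}

```text
t: 54.18
position: [425.4, 99.9, 155.4]
tool_rot: [0.001, -0.04, 0.999, 0.0]
contact_force: [-0.7, -0.1, -0.2]
gripper_width: -0.001
grip_force: 0.0
```

Run:
```python
from br import *
go(*[(*w(x,y),36,184.7) for x,y in [(-103,120),(-103,131.5),(-103.6,140.1),(-100.2,150.3),(-94.5,156.8),(-89.1,162),(-81,166)]]);print(tou(st()[1]))
s=sidedark((350,290,385,320),65,6,27);cv2.imwrite("pics/side33.png",s)
t=sidedark((395,240,425,275),65,4,36,"top");cv2.imwrite("pics/top33.png",t)
```

```text
t 54.17 at [425.4  99.9 155.4] yaw -175.4 w -0.001 gf 0.0 F [-0.7 -0.1 -0.2]
[-0.0063, -0.0031, 0.1194] [0.0, 0.2, -0.1]
[-0.0062, 0.0084, 0.1194] [0.0, 0.2, -0.1]
[-0.0056, 0.017, 0.1194] [0.0, 0.2, -0.1]
[-0.009, 0.0272, 0.1194] [0.0, 0.2, -0.1]
[-0.0147, 0.0338, 0.1195] [0.0, 0.2, -0.1]
[-0.0201, 0.039, 0.1195] [0.0, 0.2, -0.1]
[-0.0282, 0.043, 0.1195] [0.0, 0.2, -0.1]
[-109.6  123. ]
[414.5 255. ] 10 bb [4 3] [ 489.8 -193.5   36. ] unit [ -69.4 -174.6]
```

Emit:
{"op": "apply_moves", "data": {"translation": [[-0.006, -0.003, 0.03], [-0.006, -0.003, 0.08], [-0.006, -0.003, 0.11], [-0.006, -0.003, 0.12], [-0.006, -0.003, 0.12], [-0.006, -0.003, 0.12], [-0.006, -0.003, 0.12]], "rot": [[0, 0, 0], [0, 0, 0], [0, 0, 0], [0, 0, 0], [0, 0, 0], [0, 0, 0], [0, 0, 0]]}}

```text
t: 55.15
position: [431.3, 97.0, 36.1]
tool_rot: [0.001, -0.039, 0.999, 0.0]
contact_force: [0.6, 1.3, 0.2]
gripper_width: -0.002
grip_force: 0.0
```

Run:
```python
from br import *
go(*[(*w(x,y),36,184.7) for x,y in [(-103,131.5),(-103.6,140.1),(-100.2,150.3),(-94.5,156.8),(-89.1,162),(-82,166)]]);print(tou(st()[1]))
```

```text
t 55.15 at [431.3  97.   36.1] yaw -175.5 w -0.002 gf 0.0 F [0.6 1.3 0.2]
[-0.0009, 0.0118, 0.0001] [0.0, 0.2, -0.2]
[-0.0003, 0.0204, 0.0001] [0.0, 0.2, -0.2]
[-0.0036, 0.0306, 0.0002] [0.0, 0.2, -0.2]
[-0.0093, 0.0371, 0.0002] [0.0, 0.2, -0.2]
[-0.0147, 0.0424, 0.0002] [0.0, 0.2, -0.2]
[-0.0218, 0.0464, 0.0002] [0.0, 0.2, -0.2]
[-103.9  119.7]
```

Emit:
{"op": "apply_moves", "data": {"translation": [[-0.0009, 0.006, 0], [-0.0009, 0.0118, 0], [-0.0005, 0.016, 0], [-0.0003, 0.0204, 0], [-0.002, 0.0255, 0], [-0.0036, 0.0306, 0], [-0.0065, 0.034, 0], [-0.0093, 0.0371, 0], [-0.0147, 0.0424, 0], [-0.018, 0.0464, 0], [-0.0215, 0.0464, 0], [-0.0215, 0.0464, 0], [-0.0215, 0.0464, 0]], "rot": [[0, 0, 0], [0, 0, 0], [0, 0, 0], [0, 0, 0], [0, 0, 0], [0, 0, 0], [0, 0, 0], [0, 0, 0], [0, 0, 0], [0, 0, 0], [0, 0, 0], [0, 0, 0], [0, 0, 0]]}}

```text
t: 56.78
position: [446.9, 143.6, 34.5]
tool_rot: [-0.001, -0.039, 0.999, -0.001]
contact_force: [-4.4, -2.6, 1.6]
gripper_width: -0.005
grip_force: 2.5
```

Emit:
{"op": "apply_moves", "data": {"translation": [[0.02, 0, 0], [0.04, 0, -0.06], [0.04, 0, -0.12], [0.04, 0.05, -0.18], [0.04, 0.1, -0.2], [0.04, 0.15, -0.2], [0.04, 0.15, -0.2]], "rot": [[0, 0, 0], [0, 0, 0], [0, 0, 0], [0, 0, 0], [0, 0, 0], [0, 0, 0], [0, 0, 0]]}}

```text
t: 57.65
position: [396.6, 298.8, 237.6]
tool_rot: [0.003, -0.044, 0.999, 0.004]
contact_force: [-0.7, -0.2, 0.8]
gripper_width: -0.001
grip_force: 0.0
```

Run:
```python
from br import *
go()
t=sidedark((270,240,300,280),65,4,36,"top");cv2.imwrite("pics/top34.png",t)
sidedark((400,240,425,275),65,4,36,"top")
d=ctrl.read_camera("top")[1]
for c,row in((300,203),(300,259),(395,203),(395,251)):
    o,r=ray("top",[(c,row)]); q=o+r[0]*d[row-1:row+2,c-1:c+2].mean(); print(tou(q),round(q[2]))
```

```text
t 57.65 at [396.6 298.8 237.6] yaw -175.0 w -0.001 gf 0.0 F [-0.7 -0.2  0.8]
[278.  262.5] 6 bb [3 2] [461.6 154.4  36. ] unit [-69.1 174.4]
[414.5 255. ] 10 bb [4 3] [ 489.8 -193.5   36. ] unit [ -69.4 -174.6]
[ 79.5 110.4] 43
[-63.7 117.7] 45
[  70.5 -138.1] 16
[ -56.4 -125.7] 35
```

```bash
python3 -c "
from rig import ctrl
print(ctrl.finish_job())"
```

```text
the job is handed in; nothing more can be done
None
```

The job is handed in: all three springs are hooked and ringed with their arms home, the hood is down flat, and both turnbuttons are turned over its side lips. I confirmed the springs by camera just before closing the hood, and the hood and knobs again at the end.

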